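# Open a dead centrifuge and free its rotor

### The job

The centrifuge has lost power with its lid locked: take the orange release rod from its holder and push it through the slot in the sloping front to trip the hidden catch, so that the lid springs open. Then undo the red rotor nut all the way to its stop, so that the rotor can be moved to another machine: it has a left-hand thread and gives clockwise, so never strain it the other way. Finish with the rod seated upright in its holder again, the lid standing open, and the rack, beaker and bottle around undisturbed.

Things in the scene. Friction and masses are not known exactly. Their poses are not given: they have to be found in the camera images.
- centrifuge: white bench-top centrifuge, 405 deep x 250 wide x 190 high (213 with lid shut). Origin on the bench under the rotor's vertical axis; x runs from its front to the lid hinge at its back, z up. Front face 215 mm before the axis, back 190 mm behind. The grey sloping front falls at 40 degrees to the horizontal, from 190 high (115 mm before the axis) to 106 high at the front face
- slot_mouth (a point): centre of the blue-edged release slot on the surface of the grey sloping front (axes as the centrifuge's). The slot is 11 mm wide across the machine (y) and 18 mm long up the slope. Behind it a straight shaft runs at right angles into the slope: a rod goes in along centrifuge direction (+sin40, 0, -cos40), 40 degrees from vertical
- shaft_bottom (a point): rest position of the hidden spring tab's face, at the bottom of the shaft, 30 mm below the slot's mouth along its axis. Pushing the tab takes about 3.5 N at first, 7 N at its end stop 9 mm deeper. The catch lets go when the tab is 5 to 7 mm down
- release_tab (a joint): travel of the hidden tab, m: 0 at rest, 0.009 fully pressed; springs back
- lid (a joint): lid angle, rad: 0 shut and latched; once the catch is released the gas spring swings it up by itself in about 1.5 s, back about the rear hinge, to its stop at 1.75, where it stands 455 mm high over the bench and stays. The hinge is 150 mm behind the rotor axis and 197 mm high, the lid 262 mm long and 212 mm wide with a clear window
- nut_grip (a point): on the axis of the red rotor nut, half-way up its grip bar (bar 46 long x 14 thick x 26 mm tall, on a 42 mm round knurled foot 8 mm high). Site x runs along the bar, so grip across point y; z up. About 174 mm above the bench, under the lid's window. It turns about the vertical rotor axis; the rotor itself is held by its spring brake. The tube caps around lie over 10 mm lower than the bar's foot
- rotor_nut (a joint): nut angle, rad, growing clockwise seen from above: 0 tight, 2.7 fully undone at its stop; the nut is captive and rises 1 mm per rad. About 0.25 N m turns it. Anticlockwise it is already hard home: it only strains, about 0.08 rad per N m
- rod_grip (a point): centre of the orange 16 x 16 mm square handle, 44 mm tall, of the release rod (about 50 g). Site z runs up along the rod from tip to handle, x and y are square to the handle's flats. Below the handle: a 26 mm round collar 4 mm thick whose underside is 26 mm below this point, then a steel pin 6 mm thick and 80 mm long
- rod_tip (a point): tip of the release rod's steel pin, 106 mm below the handle centre (axes as the rod's)
- holder_mouth (a point): centre of the bore's mouth on the top of the blue rod holder, 90 mm above the bench (block 60 x 60 mm, fixed, on an 84 mm foot plate). Bore 12 mm wide, 86 mm deep, vertical; the rod stands in it with its collar resting on the top
- tube_rack: green rack with capped sample tubes, 170 x 64 x 92 mm high, loose; origin under its centre, long along x. Leave alone
- beaker: glass beaker, 80 mm wide, 95 mm high, loose; origin under its centre. Leave alone
- reagent_bottle: amber reagent bottle, 72 mm wide, 150 mm high, loose; origin under its centre. Leave alone
Mind the look-alikes: they are no part of the job. Of the things that look like the part that bears rod_grip, the largest one is meant.

How it is judged:
By the outcome, as a careful person would: the job done as asked, in the order asked, and still so for the second after the job is handed in, with the robot touching nothing.
It also fails if it takes over 67 s, if anything falls off the work surface, if the arm or the gripper's body presses on something with over 40 N, if the wrist force passes 120 N, or if a joint passes its speed limit or range.

### The arm

A 6-joint arm with a two-finger parallel gripper is mounted at the origin on the work surface. World frame = base frame: x ahead of the robot, y to its left, z up, the work surface at z = 0. Lengths are in m, angles in rad, forces in N, time in s.
With the tool pointing down it reaches from about 0.25 to 0.725 m from the base axis. Payload 4 kg.
Tool frame: the origin (TCP) lies between the finger pads; the fingertips stand 11 mm ahead of it and the grasp point (between the pads) lies 8 mm behind it (bot.tip_extent is the distance from the TCP to the fingertips, in m); z points along the fingers, y is the line along which they close (so a half turn about z gives the same grasp; the last joint's range is limited). The gripper opens to 85 mm and grips with 20 to 120 N. Pads are 22 mm wide; open, the fingers measure 114 mm over their backs; the gripper's body (76 mm by 85 mm) begins 54 mm behind the grasp point. The pads swing forward as they close: fully open they stand 13 mm farther back than shut.
Start: joints at [1.259, 0.241, 0.005, 1.335, 0, 1.571], TCP at [0.153, 0.476, 0.215] pointing down, gripper open.
Joint ranges: [-2.72, 2.72], [-1.05, 1.87], [-1.09, 1.28], [-1.99, 2.15], [-1.42, 1.44], [-3.14, 3.14]. Speed limits (rad/s): [2.79, 2.79, 3.14, 3.14, 3.14, 3.14].

### API

Orientations are given as a unit quaternion [x, y, z, w].
In Python, from workcell import bot gives the robot as it stands. The module is installed in compiled form; this text tells all that it offers.
- The arm moves only by the tool drive_tool, never from a script. Its argument "rows" is a list of rows, each an object of numbers: "dx", "dy", "dz": the shift along the tool's x, y, z in units of 50 mm (1.0 is 50 mm); "wx", "wy", "wz": the turn, a rotation vector about the tool's x, y, z in units of 5 degrees (1.0 is 5 degrees); "hand": the finger opening in mm, from 0 to 85.4. A call has 1 to 20 rows; each row is the pose to reach, as a shift and turn from the pose commanded when the call began, along the tool's axes at that moment; what a row does not reach only later rows make up. A row lasts 1/10 s, in which the tool goes at most 50 mm and 8.59 degrees, less where a joint would pass 70% of its speed; a pose out of reach is approached as far as the arm can. A call with a gripper value outside its range is refused whole. The fingers move at their own pace and stop on an object; the grip force is fixed at half the most. Time passes only in rows, so rows that repeat a pose let the fingers close. It gives the time, the measured TCP pose, the force, the opening and the grip force at its end, in the units of the state.
- bot.get_obs(): the state, without advancing time (a new reading comes with each control period).
- bot.camera(name): name is "scene" or "top"; returns the picture (384x512x3 uint8, red, green, blue); there is no depth.
- bot.get_calibration(name): a dict with "vfov" (degrees; the focal length in pixels is half the picture's height over the tangent of half this angle, whatever the lens; pixels are square), "cx", "cy" (the principal point, pixels), "origin" and "rotation" of the camera in the world. Camera axes: x right, y up, looking along -z (the intrinsics and any distortion apply to the point x, -y, -z); pixel columns grow to the right and rows downward; lengths in m; the calibration is good to about 2 mm. A picture is of the moment at which its call begins. get_calibration takes no time and is no camera call.
- bot.job_done(): hands the job in; it is judged then, once.
Trained networks look in the newest picture that a camera, given by its name, has taken for a name from the list of things; names that differ only in an ending like _2 or _b are one class to them, and where a whole thing is asked for, a point or a joint stands for the part that bears it (a point fixed in the world has none). Each returns a list of dicts, best first, with "score" (0 to 1); they miss things now and then, are a little off and sometimes report something else, mostly with a low value. They report only what shows in the picture. A call takes as long as a camera call. They do not tell look-alikes from the thing itself.
- bot.look_for(camera, thing): "extent" ([centre column, centre row, width, height] in pixels, round what is visible of it).
- bot.outline_of(camera, thing): "region" (384x512 bool, what is visible of it) and "extent" ([centre column, centre row, width, height] in pixels, round what is visible of it).
The state is a dict: "clock": time; "joint_pos": joint angles; "joint_vel": joint speeds; "tau": joint torques, N m; "eef_pos": TCP position; "tool_rot": TCP orientation; "ft_force": force on the tool from outside, world axes, zero at the start; "ft_torque": the same for the moment, N m; "grip_width": finger opening in m; "grasp_force": force on a finger pad.
Only numpy, scipy, OpenCV 4.12 (cv2) and the standard library are available. Lean on these libraries where they do the work, as an engineer would, in place of code of your own. Each camera call takes 0.05 s, during which the arm holds its last target. There are 200 camera calls.

## Working session

There is one attempt and no reset: what is moved stays moved. The work goes in short steps, Python scripts to look and compute and a tool call to move; the robot and the scene stay as the last step left them, time stands still between calls to the robot, and variables do not carry over. Pictures are saved under pics/ and viewed, at most 10 in all, crops included, and the job is handed in when it is done.

Besides the shell and the picture viewer there is one more tool, called after ">>>" as name(argument=value, ...) on one line, values as JSON. drive_tool: Moves the arm, as the interface text tells. Its arguments: {"type":"object","properties":{"rows":{"type":"array","items":{"type":"object","properties":{"dx":{"type":"number"},"dy":{"type":"number"},"dz":{"type":"number"},"wx":{"type":"number"},"wy":{"type":"number"},"wz":{"type":"number"},"hand":{"type":"number"}}}}},"required":["rows"]}

```bash
mkdir -p pics; cat > h.py <<'E'
import numpy as np, cv2
from workcell import bot
from scipy.spatial.transform import Rotation as R
E
python3 - <<'E'
from h import *
for n in ("scene","top"):
    im=bot.camera(n); cv2.imwrite(f"pics/{n}0.png",im[:,:,::-1])
    c=bot.get_calibration(n); print(n,{k:np.round(v,4).tolist() if not isinstance(v,(str,dict)) else v for k,v in c.items()})
    for t in ("centrifuge","slot_mouth","nut_grip","rod_grip","holder_mouth","tube_rack","beaker","reagent_bottle","lid"):
        try: print(t,[(round(d['score'],2),np.round(d['extent']).tolist()) for d in bot.look_for(n,t)])
        except Exception as e: print(t,e)
o=bot.get_obs();print({k:np.round(v,3).tolist() for k,v in o.items()})
E
```

```text
scene {'vfov': 50.954, 'cx': 260.0453, 'cy': 192.9832, 'origin': [1.4808, -0.3929, 0.7776], 'rotation': [0.3949, 0.2617, 0.4712, 0.744]}
centrifuge [(0.77, [283.0, 215.0, 161.0, 122.0])]
slot_mouth [(0.61, [284.0, 212.0, 166.0, 126.0]), (0.37, [131.0, 213.0, 12.0, 20.0])]
nut_grip []
rod_grip [(0.4, [96.0, 228.0, 8.0, 13.0])]
holder_mouth [(0.63, [138.0, 231.0, 33.0, 46.0])]
tube_rack [(0.38, [298.0, 182.0, 117.0, 59.0])]
beaker [(0.82, [169.0, 271.0, 36.0, 48.0])]
reagent_bottle [(0.95, [381.0, 177.0, 24.0, 48.0])]
lid [(0.65, [297.0, 182.0, 114.0, 59.0])]
top {'vfov': 56.7838, 'cx': 264.2861, 'cy': 189.4579, 'origin': [0.5543, -0.0022, 1.3021], 'rotation': [0.0215, -0.011, -0.7056, 0.7082]}
centrifuge [(0.56, [252.0, 177.0, 139.0, 138.0])]
slot_mouth [(0.66, [250.0, 174.0, 142.0, 143.0])]
nut_grip []
rod_grip [(0.52, [376.0, 225.0, 7.0, 4.0]), (0.44, [402.0, 231.0, 8.0, 7.0]), (0.43, [250.0, 178.0, 141.0, 141.0])]
holder_mouth [(0.9, [369.0, 223.0, 25.0, 24.0]), (0.26, [358.0, 163.0, 23.0, 26.0])]
tube_rack [(0.71, [184.0, 226.0, 29.0, 48.0])]
beaker [(0.92, [357.0, 162.0, 28.0, 25.0]), (0.53, [250.0, 176.0, 142.0, 142.0])]
reagent_bottle [(0.65, [142.0, 196.0, 29.0, 20.0]), (0.51, [250.0, 178.0, 143.0, 141.0])]
lid [(0.89, [243.0, 170.0, 103.0, 108.0])]
{'clock': 1.0, 'joint_pos': [1.259, 0.241, 0.005, 1.335, 0.0, 1.571], 'joint_vel': [-0.0, -0.001, -0.001, -0.0, -0.0, 0.002], 'tau': [-0.0, -37.221, 25.27, 0.001, -0.0, 0.0], 'eef_pos': [0.153, 0.476, 0.215], 'tool_rot': [0.155, 0.988, 0.0, -0.0], 'ft_force': [0.098, -1.034, 0.59], 'ft_torque': [-0.027, -0.034, -0.003], 'grasp_force': 0.0, 'grip_width': 0.085}
```

View images.

```bash
python3 - <<'E'
import cv2,numpy as np
a=cv2.imread("pics/top0.png")[90:270,100:440]; b=cv2.imread("pics/scene0.png")[120:310,60:420]
cv2.imwrite("pics/top0b.png",cv2.resize(a,(790,418),interpolation=cv2.INTER_CUBIC)); cv2.imwrite("pics/scene0b.png",cv2.resize(b,(792,418),interpolation=cv2.INTER_CUBIC))
E
```

```text
(no output)
```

View pics/top0b.png

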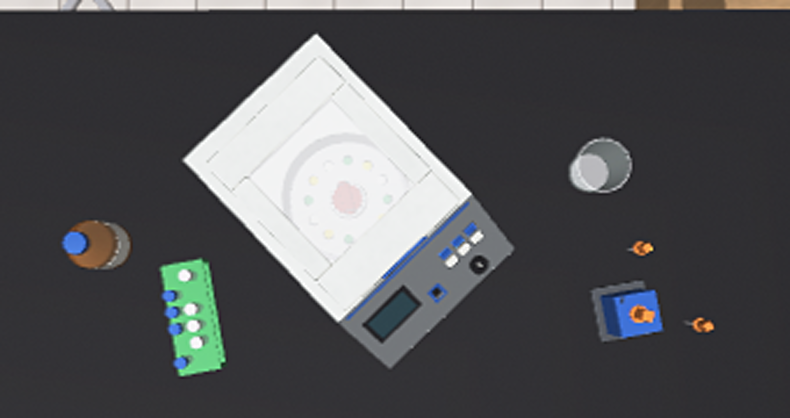

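View pics/scene0b.png

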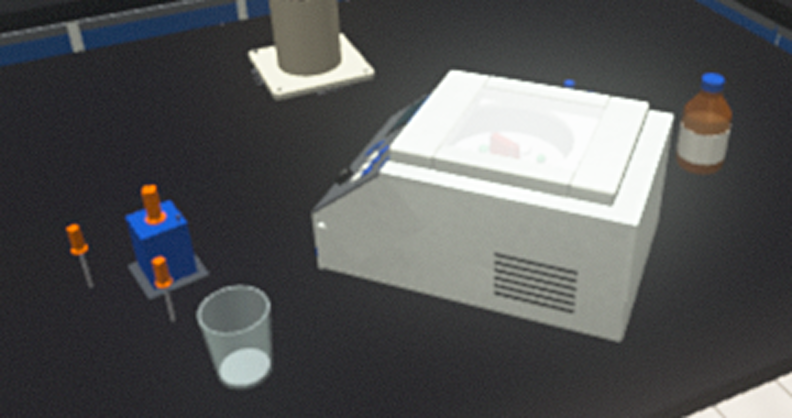

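```bash
cat >> h.py <<'E'
class Cam:
    def __init__(s,n):
        c=bot.get_calibration(n); s.f=192/np.tan(np.radians(c['vfov']/2)); s.c=np.array([c['cx'],c['cy']]); s.o=np.array(c['origin']); s.R=R.from_quat(c['rotation']) if np.size(c['rotation'])==4 else R.from_matrix(c['rotation'])
    def proj(s,P):
        q=s.R.inv().apply(np.atleast_2d(P)-s.o); return s.c+s.f*np.c_[q[:,0],-q[:,1]]/-q[:,2:]
    def ray(s,px):
        d=(np.array(px)-s.c)/s.f; return s.R.apply([d[0],-d[1],-1.])
    def plane(s,px,n,p0):
        r=s.ray(px); return s.o+r*(np.dot(n,np.array(p0)-s.o)/np.dot(n,r))
cams={n:Cam(n) for n in("scene","top")}
S=4
def sil(cam,pieces,org):   # union of hulls, supersampled
    m=np.zeros((384*S,512*S),np.uint8)
    for P in pieces:
        h=cv2.convexHull((((cam.proj(P)+.5)*S-.5)*16).round().astype(np.int32).reshape(-1,1,2)); cv2.fillConvexPoly(m,h,1,shift=4)
    return m
def box(x0,x1,y0,y1,z0,z1): return np.array([[x,y,z] for x in(x0,x1) for y in(y0,y1) for z in(z0,z1)],float)
def cyl(r,z0,z1): a=np.linspace(0,2*np.pi,24,False); return np.vstack([np.c_[r*np.cos(a),r*np.sin(a),0*a+z] for z in(z0,z1)])
def up(m): return (cv2.resize(m.astype(np.float32),None,fx=S,fy=S,interpolation=cv2.INTER_CUBIC)>.5).astype(np.uint8)
def put(P,x,y,yaw): return R.from_euler('z',yaw).apply(P)+[x,y,0]
prof=np.array([[-.215,0],[-.215,.106],[-.115,.190],[.19,.19],[.19,0]])
body=np.vstack([np.c_[prof[:,0],0*prof[:,0]+y,prof[:,1]] for y in(-.125,.125)])
lidb=box(-.112,.15,-.106,.106,.19,.213)
rodp=[box(-.008,.008,-.008,.008,.094,.138),cyl(.013,.09,.094)]
E
cat > m.py <<'E'
from h import *
from scipy.optimize import minimize
im={n:cv2.imread(f"pics/{n}0.png") for n in cams}
hsv={n:cv2.cvtColor(im[n],cv2.COLOR_BGR2HSV) for n in cams}
def pick(m,px):
    k,l,st,ce=cv2.connectedComponentsWithStats(m.astype(np.uint8)); 
    i=min(range(1,k),key=lambda i:np.hypot(*(ce[i]-px))if st[i,4]>4 else 1e9); return l==i,ce[i],st[i]
# centrifuge masks
cm={}
for n,px in(("scene",(283,215)),("top",(252,177))):
    g=hsv[n][:,:,2]; b,_,st=pick(g>75,px)
    cs,_=cv2.findContours(b.astype(np.uint8),cv2.RETR_EXTERNAL,cv2.CHAIN_APPROX_NONE); f=np.zeros((384,512),np.uint8); cv2.drawContours(f,cs,-1,1,-1)
    cm[n]=up(f); print(n,st)
def fit(pieces,masks,x0,step,names=("scene","top")):
    def cost(p):
        c=0
        for n in names:
            m=sil(cams[n],[put(P,*p) for P in pieces],0); c+=(m^masks[n]).sum()/masks[n].sum()
        return c
    r=minimize(cost,x0,method='Nelder-Mead',options=dict(initial_simplex=np.array([x0]+[np.array(x0)+np.eye(3)[i]*step[i] for i in range(3)]),xatol=1e-4,fatol=1e-5)); return r.x,r.fun
p0=cams["top"].plane((250,175),[0,0,1],[0,0,.19])
for nm in (("scene","top"),("top",),("scene",)):
    c,f=fit([body,lidb],cm,[p0[0],p0[1],.76],[.03,.03,.1],nm); print("centrifuge",nm,np.round(c,4),round(f,4))
    if len(nm)==2: C=c
# rod
om={}
for n,px in(("scene",(128,215)),("top",(376,225))):
    h=hsv[n]; m=(h[:,:,0]>4)&(h[:,:,0]<20)&(h[:,:,1]>140)&(h[:,:,2]>110); b,ce,st=pick(m,px); om[n]=up(b); print("rod",n,ce.round(1),st)
r0=cams["top"].plane((376,225),[0,0,1],[0,0,.116])
for nm in (("scene","top"),("top",),("scene",)):
    r,f=fit(rodp,om,[r0[0],r0[1],.2],[.01,.01,.3],nm); print("rod",nm,np.round(r,4),round(f,3))
# slot: blue blob near (288,216)
h=hsv["top"]; m=(h[:,:,0]>100)&(h[:,:,0]<130)&(h[:,:,1]>90)
b,ce,st=pick(m,(288,216)); print("slot px",ce,st)
x0,y0,x1,y1=275,205,300,227
print(h[211:221,283:294,0]);print(h[211:221,283:294,1]);print(h[211:221,283:294,2])
a=np.radians(40); N=R.from_euler('z',C[2]).apply([-np.sin(a),0,np.cos(a)]); q=put(np.array([[-.115,0,.19]]),*C)[0]
s=cams["top"].plane(ce,N,q); print("slot",s.round(4),"local",R.from_euler('z',-C[2]).apply(s-[C[0],C[1],0]).round(4))
for t in("top","scene"):
    h=hsv[t]; m=(h[:,:,0]>100)&(h[:,:,0]<130)&(h[:,:,1]>150)&(h[:,:,2]>50); b,ce,st=pick(m,(372,225) if t=="top" else (132,232)); cs,_=cv2.findContours(b.astype(np.uint8),0,2); print("holder",t,ce,st,cv2.minAreaRect(max(cs,key=cv2.contourArea)))
E
python3 m.py
```

```text
scene [  201   148   192   128 15793]
top [ 178  104  143  145 9840]
centrifuge ('scene', 'top') [0.6519 0.0661 0.768 ] 0.1593
centrifuge ('top',) [0.6534 0.065  0.771 ] 0.0163
centrifuge ('scene',) [0.6422 0.0754 0.7674] 0.1038
rod scene [128.7 212.3] [124 204  11  18 119]
rod top [375.4 225.1] [371 222  10   7  52]
rod ('scene', 'top') [ 0.4903 -0.3555 -0.0628] 0.513
rod ('top',) [ 0.4915 -0.3556 -0.1544] 0.295
rod ('scene',) [ 0.4869 -0.3552  0.0055] 0.173
slot px [287.94594595 215.45945946] [284 212   9   9  37]
[[107 103 105 102 105 105 105 102 103 107 105]
 [107 105 102 107 111 110 110 105  98 105 107]
 [105 102 107 111 110 110 110 110  90 102 103]
 [105 107 111 110 112 113 110 110 110 100 102]
 [107 111 110 111  13  15 110 110 111 110 100]
 [110 110 110 111  15   0  20 113 110 110 105]
 [100 112 110 111 135  30 113 110 110  90 102]
 [100  90 111 110 110 112 110 110  75 102 105]
 [103 102  90 113 110 110 110  90 102 107 107]
 [105 107 102 107 109 110  90 108 103 103 103]]
[[ 15  15  12  10   8  12   8  10  15  15  13]
 [ 15  13  10  19  96 182 102   4   8  13  15]
 [ 12  10  19
[... 523 characters left out ...]
 55  59 139 180 148 121 122]
 [123 144 165  56  32  31  71 155 180 147 121]
 [131 167 171  74  32  45  89 140 174 146 122]
 [121 131 172 172  57  87 143 168 145 120 122]
 [122 121 131 171 169 118 166 146 121 122 123]
 [123 122 120 136 183 173 146 120 122 123 123]
 [124 123 122 124 139 146 120 122 123 122 123]]
slot [ 0.523  -0.0626  0.1337] local [-0.1821 -0.003   0.1337]
holder top [370.72364672 224.28490028] [359 215  26  20 351] ((371.4400329589844, 224.42001342773438), (19.051300048828125, 23.255109786987305), 79.69515228271484)
holder scene [133.50520059 229.42793462] [117 211  32  39 673] ((133.14230346679688, 229.6884765625), (35.60855484008789, 26.048620223999023), 74.74488067626953)
```

```bash
cat > m2.py <<'E'
exec(open('m.py').read().split("p0=cams")[0])
cm["scene"][:,368*S:]=0
for nm in (("scene","top"),("scene",),("top",)):
    c,f=fit([body,lidb],cm,[.6534,.065,.771],[.01,.01,.05],nm); print("centrifuge",nm,np.round(c,4),round(f,4))
    if nm[0]=="top": C=c
def soft(n,px,hw,col):
    I=im[n].astype(float); y0,x0=int(px[1]-hw),int(px[0]-hw); return I,slice(y0,y0+2*hw),slice(x0,x0+2*hw)
# rod: orangeness = (R-B)/(R+1) soft
def softfit(n_list,x0):
    W={}
    for n,px in(("scene",(128.5,212)),("top",(375.5,225))):
        I=im[n].astype(float); o=np.clip((I[:,:,2]-I[:,:,0])/np.maximum(I[:,:,2],60)/.8,0,1); w=np.zeros_like(o); a,b=int(px[1]),int(px[0]); w[a-13:a+14,b-11:b+12]=o[a-13:a+14,b-11:b+12]; W[n]=w
    def cost(p):
        c=0
        for n in n_list:
            m=cv2.resize(sil(cams[n],[put(P,*p) for P in rodp],0).astype(np.float32),(512,384),interpolation=cv2.INTER_AREA); c+=((m-W[n])**2).sum()/W[n].sum()
        return c
    best=min((minimize(cost,[x0[0],x0[1],yw],method='Nelder-Mead',options=dict(initial_simplex=[[x0[0],x0[1],yw],[x0[0]+.006,x0[1],yw],[x0[0],x0[1]+.006,yw],[x0[0],x0[1],yw+.2]],xatol=1e-4)) for yw in(-.4,0,.4,.78)),key=lambda r:r.fun); return best.x,best.fun
for nl in(("scene","top"),("scene",),("top",)): print("rod",nl,*[np.round(v,4) for v in softfit(nl,[.489,-.3555])])
# slot weighted centroid
h=hsv["top"].astype(float); w=np.clip(h[...,1]-25,0,None)*np.where((h[...,0]>95)&(h[...,0]<130),1,0); w[:210]=0;w[222:]=0;w[:,:282]=0;w[:,295:]=0
yy,xx=np.mgrid[:384,:512]; ce=((w*xx).sum()/w.sum(),(w*yy).sum()/w.sum())
b=(w>0).astype(np.uint8); cs,_=cv2.findContours(b,0,2); print("slot px",ce, cv2.minAreaRect(max(cs,key=cv2.contourArea)))
a=np.radians(40); N=R.from_euler('z',C[2]).apply([-np.sin(a),0,np.cos(a)]); q=put(np.array([[-.115,0,.19]]),*C)[0]
s=cams["top"].plane(ce,N,q); print("slot",s.round(4),"local",R.from_euler('z',-C[2]).apply(s-[C[0],C[1],0]).round(4))
# holder block fit: block 60x60x90 in blue
hm={}
for t,px in(("top",(372,225)),("scene",(132,232))):
    I=im[t].astype(float); m=((I[...,0]-I[...,2])>40); m[:,:]&=True; bb,ce,st=pick(m,px); o=om_=None
    h2=hsv[t]; orange=(h2[:,:,0]>4)&(h2[:,:,0]<22)&(h2[:,:,1]>100)&(h2[:,:,2]>60); z=np.zeros_like(orange); z[px[1]-30:px[1]+30,px[0]-18:px[0]+18]=orange[px[1]-30:px[1]+30,px[0]-18:px[0]+18]
    hm[t]=up(bb|z)
r,f=fit([box(-.03,.03,-.03,.03,.006,.09)]+rodp,hm,[.489,-.3555,-.15],[.006,.006,.2]); print("holder",r.round(4),round(f,3))
E
python3 m2.py
```

```text
scene [  201   148   192   128 15793]
top [ 178  104  143  145 9840]
centrifuge ('scene', 'top') [0.6517 0.0658 0.7702] 0.1081
centrifuge ('scene',) [0.6419 0.0755 0.7673] 0.0506
centrifuge ('top',) [0.6536 0.0647 0.769 ] 0.0164
rod ('scene', 'top') [ 0.4912 -0.3556  1.332 ] 0.2535
rod ('scene',) [ 0.4875 -0.3549  1.2936] 0.0755
rod ('top',) [ 0.4915 -0.3564 -0.1889] 0.1127
slot px (np.float64(287.7601928978518), np.float64(215.55304690925033)) ((287.75, 215.75), (6.363960266113281, 7.0710673332214355), 45.0)
slot [ 0.5227 -0.062   0.1336] local [-1.822e-01 -1.000e-04  1.336e-01]
holder [ 0.4906 -0.3559  0.1629] 0.277
```

```bash
cat >> h.py <<'E'
def down(yaz): # tool pointing down, y axis at azimuth yaz
    y=np.array([np.cos(yaz),np.sin(yaz),0]); z=np.array([0,0,-1.]); return R.from_matrix(np.c_[np.cross(y,z),y,z])
def delta(p,r,p0=None,r0=None):
    o=bot.get_obs(); p0=np.array(o['eef_pos']) if p0 is None else p0; r0=R.from_quat(o['tool_rot']) if r0 is None else r0
    d=r0.inv().apply(np.array(p)-p0)/.05; w=np.degrees((r0.inv()*r).as_rotvec())/5
    print("d",d.round(3),"w",w.round(3)); return d,w
def st():
    o=bot.get_obs(); print({k:np.round(o[k],4).tolist() for k in('clock','joint_pos','eef_pos','tool_rot','ft_force','grip_width','grasp_force')})
E
python3 -c "
from h import *
delta([.4895,-.3557,.22],down(-.2))"
```

```text
d [-11.501 -13.768  -0.108] w [-0.    -0.    16.719]
```

>>> drive_tool(rows=[{"dx":-11.5,"dy":-13.77,"dz":-0.3,"wz":16.72,"hand":45},{"dx":-11.5,"dy":-13.77,"dz":-0.3,"wz":16.72,"hand":45},{"dx":-11.5,"dy":-13.77,"dz":-0.3,"wz":16.72,"hand":45},{"dx":-11.5,"dy":-13.77,"dz":-0.3,"wz":16.72,"hand":45},{"dx":-11.5,"dy":-13.77,"dz":-0.3,"wz":16.72,"hand":45},{"dx":-11.5,"dy":-13.77,"dz":-0.3,"wz":16.72,"hand":45},{"dx":-11.5,"dy":-13.77,"dz":-0.3,"wz":16.72,"hand":45},{"dx":-11.5,"dy":-13.77,"dz":-0.3,"wz":16.72,"hand":45},{"dx":-11.5,"dy":-13.77,"dz":-0.3,"wz":16.72,"hand":45},{"dx":-11.5,"dy":-13.77,"dz":-0.3,"wz":16.72,"hand":45},{"dx":-11.5,"dy":-13.77,"dz":-0.3,"wz":16.72,"hand":45},{"dx":-11.5,"dy":-13.77,"dz":-0.3,"wz":16.72,"hand":45},{"dx":-11.5,"dy":-13.77,"dz":-0.3,"wz":16.72,"hand":45},{"dx":-11.5,"dy":-13.77,"dz":-0.3,"wz":16.72,"hand":45},{"dx":-11.5,"dy":-13.77,"dz":-0.3,"wz":16.72,"hand":45},{"dx":-11.5,"dy":-13.77,"dz":-0.3,"wz":16.72,"hand":45},{"dx":-11.5,"dy":-13.77,"dz":-0.3,"wz":16.72,"hand":45},{"dx":-11.5,"dy":-13.77,"dz":-0.3,"wz":16.72,"hand":45},{"dx":-11.5,"dy":-13.77,"dz":-0.3,"wz":16.72,"hand":45},{"dx":-11.5,"dy":-13.77,"dz":-0.3,"wz":16.72,"hand":45}])

```text
invalid input at $.rows[0]: expected keys dx, dy, dz, wx, wy, wz, hand
```

>>> drive_tool(rows=[{"dx":-11.5,"dy":-13.77,"dz":-0.3,"wx":0,"wy":0,"wz":16.72,"hand":45},{"dx":-11.5,"dy":-13.77,"dz":-0.3,"wx":0,"wy":0,"wz":16.72,"hand":45},{"dx":-11.5,"dy":-13.77,"dz":-0.3,"wx":0,"wy":0,"wz":16.72,"hand":45},{"dx":-11.5,"dy":-13.77,"dz":-0.3,"wx":0,"wy":0,"wz":16.72,"hand":45},{"dx":-11.5,"dy":-13.77,"dz":-0.3,"wx":0,"wy":0,"wz":16.72,"hand":45},{"dx":-11.5,"dy":-13.77,"dz":-0.3,"wx":0,"wy":0,"wz":16.72,"hand":45},{"dx":-11.5,"dy":-13.77,"dz":-0.3,"wx":0,"wy":0,"wz":16.72,"hand":45},{"dx":-11.5,"dy":-13.77,"dz":-0.3,"wx":0,"wy":0,"wz":16.72,"hand":45},{"dx":-11.5,"dy":-13.77,"dz":-0.3,"wx":0,"wy":0,"wz":16.72,"hand":45},{"dx":-11.5,"dy":-13.77,"dz":-0.3,"wx":0,"wy":0,"wz":16.72,"hand":45},{"dx":-11.5,"dy":-13.77,"dz":-0.3,"wx":0,"wy":0,"wz":16.72,"hand":45},{"dx":-11.5,"dy":-13.77,"dz":-0.3,"wx":0,"wy":0,"wz":16.72,"hand":45},{"dx":-11.5,"dy":-13.77,"dz":-0.3,"wx":0,"wy":0,"wz":16.72,"hand":45},{"dx":-11.5,"dy":-13.77,"dz":-0.3,"wx":0,"wy":0,"wz":16.72,"hand":45},{"dx":-11.5,"dy":-13.77,"dz":-0.3,"wx":0,"wy":0,"wz":16.72,"hand":45},{"dx":-11.5,"dy":-13.77,"dz":-0.3,"wx":0,"wy":0,"wz":16.72,"hand":45},{"dx":-11.5,"dy":-13.77,"dz":-0.3,"wx":0,"wy":0,"wz":16.72,"hand":45},{"dx":-11.5,"dy":-13.77,"dz":-0.3,"wx":0,"wy":0,"wz":16.72,"hand":45},{"dx":-11.5,"dy":-13.77,"dz":-0.3,"wx":0,"wy":0,"wz":16.72,"hand":45},{"dx":-11.5,"dy":-13.77,"dz":-0.3,"wx":0,"wy":0,"wz":16.72,"hand":45}])

```text
clock: 3.0
eef_pos: [0.4891, -0.3565, 0.2279]
tool_rot: [0.775, 0.632, -0.0, -0.001]
ft_force: [0.9, 0.3, -0.5]
grip_width: 0.0451
grasp_force: 0.0
```

```bash
python3 -c "
from h import *
st()
delta([.4895,-.3557,.112],down(-.2))
im=bot.camera('top');cv2.imwrite('pics/t1.png',im[:,:,::-1]);im=bot.camera('scene');cv2.imwrite('pics/s1.png',im[:,:,::-1])
print(cams['top'].proj([.4895,-.3557,.22]),cams['scene'].proj([.4895,-.3557,.22]))
"
```

```text
{'clock': 3.0, 'joint_pos': [-0.63, 0.4543, 0.3458, 1.465, 0.0003, 1.1426], 'eef_pos': [0.4891, -0.3565, 0.2279], 'tool_rot': [0.7747, 0.6323, -0.0002, -0.0014], 'ft_force': [0.859, 0.3169, -0.5184], 'grip_width': 0.0451, 'grasp_force': 0.0}
d [0.015 0.01  2.318] w [-0.028 -0.016 -0.021]
[[386.56123494 227.79695884]] [[120.65306062 180.22375747]]
```

>>> drive_tool(rows=[{"dx":0.015,"dy":0.01,"dz":0.8,"wx":0,"wy":0,"wz":0,"hand":45},{"dx":0.015,"dy":0.01,"dz":1.4,"wx":0,"wy":0,"wz":0,"hand":45},{"dx":0.015,"dy":0.01,"dz":1.9,"wx":0,"wy":0,"wz":0,"hand":45},{"dx":0.015,"dy":0.01,"dz":2.2,"wx":0,"wy":0,"wz":0,"hand":45},{"dx":0.015,"dy":0.01,"dz":2.32,"wx":0,"wy":0,"wz":0,"hand":45},{"dx":0.015,"dy":0.01,"dz":2.32,"wx":0,"wy":0,"wz":0,"hand":45},{"dx":0.015,"dy":0.01,"dz":2.32,"wx":0,"wy":0,"wz":0,"hand":30},{"dx":0.015,"dy":0.01,"dz":2.32,"wx":0,"wy":0,"wz":0,"hand":22},{"dx":0.015,"dy":0.01,"dz":2.32,"wx":0,"wy":0,"wz":0,"hand":19}])

```text
clock: 4.0
eef_pos: [0.4907, -0.3556, 0.1149]
tool_rot: [0.774, 0.633, 0.0, 0.001]
ft_force: [0.1, 0.2, 0.4]
grip_width: 0.0193
grasp_force: 0.0
```

```bash
python3 -c "
from h import *
st()
a=bot.camera('top')[190:260,340:430];b=bot.camera('scene')[170:260,80:190]
cv2.imwrite('pics/g1.png',np.hstack([cv2.resize(a,(390,310),interpolation=3),cv2.resize(b,(390,310),interpolation=3)])[:,:,::-1])
"
```

```text
{'clock': 4.0, 'joint_pos': [-0.6271, 0.5035, 0.1275, 1.1925, 0.0, 1.1438], 'eef_pos': [0.4907, -0.3556, 0.1149], 'tool_rot': [0.7742, 0.633, 0.0003, 0.0011], 'ft_force': [0.1147, 0.2036, 0.351], 'grip_width': 0.0193, 'grasp_force': 0.0}
```

View pics/g1.png

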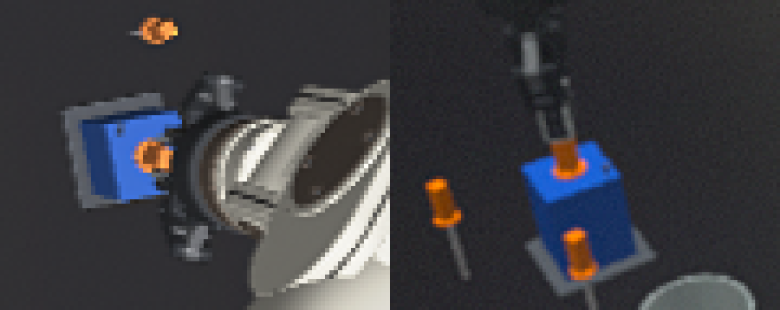

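>>> drive_tool(rows=[{"dx":0,"dy":0,"dz":0,"wx":0,"wy":0,"wz":0,"hand":10},{"dx":0,"dy":0,"dz":0,"wx":0,"wy":0,"wz":0,"hand":8},{"dx":0,"dy":0,"dz":0,"wx":0,"wy":0,"wz":0,"hand":8},{"dx":0,"dy":0,"dz":0,"wx":0,"wy":0,"wz":0,"hand":8},{"dx":0,"dy":0,"dz":0,"wx":0,"wy":0,"wz":0,"hand":8}])

```text
clock: 4.6
eef_pos: [0.4906, -0.3555, 0.1145]
tool_rot: [0.774, 0.633, 0.0, 0.001]
ft_force: [0.5, 0.4, 5.6]
grip_width: 0.0133
grasp_force: 58.7
```

```bash
python3 -c "
from h import *
st()"
```

```text
{'clock': 4.6, 'joint_pos': [-0.6271, 0.5041, 0.1273, 1.1922, 0.0001, 1.1437], 'eef_pos': [0.4906, -0.3555, 0.1145], 'tool_rot': [0.7742, 0.633, 0.0003, 0.0009], 'ft_force': [0.5494, 0.4347, 5.5662], 'grip_width': 0.0133, 'grasp_force': 58.7452}
```

```bash
cat >> h.py <<'E'
PSI=.769; A=np.radians(40)
D=np.array([np.sin(A)*np.cos(PSI),np.sin(A)*np.sin(PSI),-np.cos(A)])
SLOT=np.array([.5227,-.062,.1336]); TIP=.1045
def tilt(r0=None):
    r0=down(-.2) if r0 is None else r0; z=np.array([0,0,-1.]); v=np.cross(z,D); return R.from_rotvec(v/np.linalg.norm(v)*np.arccos(z@D))*r0
E
python3 -c "
from h import *
o=bot.get_obs();p=np.array(o['eef_pos'])
delta(p+[0,0,.13],down(-.2))
q=SLOT-D*(TIP+.03);print(q)
delta(q,tilt(),p+[0,0,.13],down(-.2))"
```

```text
d [-2.0e-03  4.0e-03 -2.6e+00] w [ 0.019  0.008 -0.001]
[ 0.46057293 -0.12212223  0.23663298]
d [ 4.456 -1.517  0.157] w [-4.529  6.595  0.   ]
```

>>> drive_tool(rows=[{"dx":0,"dy":0,"dz":-0.3,"wx":0,"wy":0,"wz":0,"hand":8},{"dx":0,"dy":0,"dz":-0.9,"wx":0,"wy":0,"wz":0,"hand":8},{"dx":0,"dy":0,"dz":-1.6,"wx":0,"wy":0,"wz":0,"hand":8},{"dx":0,"dy":0,"dz":-2.2,"wx":0,"wy":0,"wz":0,"hand":8},{"dx":0,"dy":0,"dz":-2.6,"wx":0,"wy":0,"wz":0,"hand":8},{"dx":0,"dy":0,"dz":-2.6,"wx":0,"wy":0,"wz":0,"hand":8}])

```text
clock: 5.2
eef_pos: [0.4912, -0.3562, 0.2465]
tool_rot: [0.774, 0.633, 0.001, 0.003]
ft_force: [-0.3, -0.7, -0.2]
grip_width: 0.0135
grasp_force: 58.7
```

>>> drive_tool(rows=[{"dx":0.9,"dy":-0.3,"dz":-0.3,"wx":-0.5,"wy":0.7,"wz":0,"hand":8},{"dx":1.8,"dy":-0.6,"dz":-0.3,"wx":-1.4,"wy":2.0,"wz":0,"hand":8},{"dx":2.7,"dy":-0.9,"dz":-0.2,"wx":-2.3,"wy":3.3,"wz":0,"hand":8},{"dx":3.6,"dy":-1.2,"dz":-0.1,"wx":-3.2,"wy":4.6,"wz":0,"hand":8},{"dx":4.2,"dy":-1.4,"dz":0.0,"wx":-4.0,"wy":5.9,"wz":0,"hand":8},{"dx":4.456,"dy":-1.517,"dz":0.157,"wx":-4.529,"wy":6.595,"wz":0,"hand":8},{"dx":4.456,"dy":-1.517,"dz":0.157,"wx":-4.529,"wy":6.595,"wz":0,"hand":8},{"dx":4.456,"dy":-1.517,"dz":0.157,"wx":-4.529,"wy":6.595,"wz":0,"hand":8},{"dx":4.456,"dy":-1.517,"dz":0.157,"wx":-4.529,"wy":6.595,"wz":0,"hand":8}])

```text
clock: 6.1
eef_pos: [0.4612, -0.1228, 0.2364]
tool_rot: [0.727, 0.595, 0.34, -0.028]
ft_force: [0.6, -0.3, -1.0]
grip_width: 0.0137
grasp_force: 58.9
```

```bash
python3 -c "
from h import *
st()
o=bot.get_obs();r=R.from_quat(o['tool_rot']);p=np.array(o['eef_pos'])
print('z',r.apply([0,0,1]),D,'tip err',p+r.apply([0,0,TIP])-(SLOT-.03*D))
delta(SLOT-D*(TIP+.03),tilt())
T=bot.camera('top');Sc=bot.camera('scene');cv2.imwrite('pics/t2.png',T[:,:,::-1]);cv2.imwrite('pics/s2.png',Sc[:,:,::-1])
t=p+r.apply([0,0,TIP]);print('top',cams['top'].proj([t,p,SLOT]).round(1).tolist(),'scene',cams['scene'].proj([t,p,SLOT]).round(1).tolist())
a=T[180:240,250:330];b=Sc[150:225,170:260]
cv2.imwrite('pics/g2.png',np.hstack([cv2.resize(a,(400,300),interpolation=3),cv2.resize(b,(360,300),interpolation=3)])[:,:,::-1])
"
```

```text
{'clock': 6.1, 'joint_pos': [-0.7032, 0.0815, -0.3307, 1.0744, 0.693, 1.0972], 'eef_pos': [0.4612, -0.1228, 0.2364], 'tool_rot': [0.7274, 0.5952, 0.3405, -0.0276], 'ft_force': [0.642, -0.2615, -1.0002], 'grip_width': 0.0137, 'grasp_force': 58.8619}
z [ 0.46247363  0.44546834 -0.76660035] [ 0.46191132  0.44700542 -0.76604444] tip err [ 0.00069702 -0.00086336 -0.00031906]
d [ 0.014 -0.013 -0.004] w [0.008 0.018 0.016]
top [[292.6, 219.9], [309.9, 237.3], [287.8, 215.6]] scene [[223.2, 179.7], [200.5, 152.1], [229.8, 187.2]]
```

View pics/g2.png

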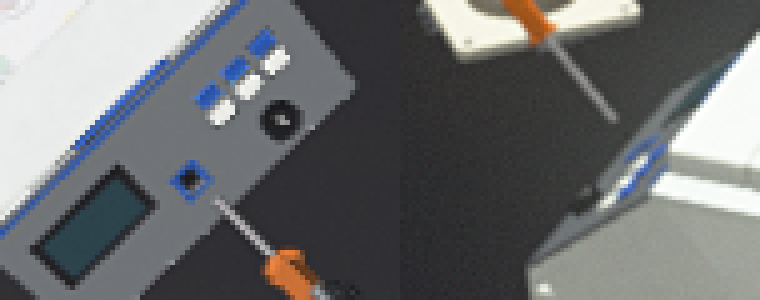

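```bash
cat > pin.py <<'E'
from h import *
import sys
def pin(n,img,ref,s0=.03,s1=.103):
    o=bot.get_obs();r=R.from_quat(o['tool_rot']);p=np.array(o['eef_pos'])
    d=np.abs(img.astype(float)-ref.astype(float)).sum(2).astype(np.float32)
    a,b=cams[n].proj([p+r.apply([0,0,s0]),p+r.apply([0,0,s1+.02])]); u=(b-a)/np.linalg.norm(b-a); v=np.array([-u[1],u[0]])
    t=np.arange(-3,3.01,.25); out=[]
    for k in np.arange(0,np.linalg.norm(b-a),1.):
        q=a+u*k+np.outer(t,v); w=cv2.remap(d,q[:,0].astype(np.float32)[:,None],q[:,1].astype(np.float32)[:,None],cv2.INTER_LINEAR).ravel(); w2=np.clip(w-.35*w.max(),0,None)
        out.append((k,(w2*t).sum()/max(w2.sum(),1e-9),w.max()))
    return a,u,v,np.array(out)
if __name__=="__main__":
    for n,k in(("top","t2"),("scene","s2")):
        a,u,v,o=pin(n,cv2.imread(f"pics/{k}.png"),cv2.imread(f"pics/{n}0.png")); print(n,a.round(1),u.round(3),v.round(3)); print(o.round(2).tolist())
        sp=cams[n].proj(SLOT)[0]-a; print("slot along",sp@u,"perp",sp@v)
E
python3 pin.py
```

```text
top [304.6 232. ] [-0.707 -0.708] [ 0.708 -0.707]
[[0.0, 0.18, 278.05], [1.0, 0.39, 273.42], [2.0, 0.57, 318.92], [3.0, 0.43, 337.06], [4.0, 0.37, 387.95], [5.0, 0.42, 347.77], [6.0, 0.49, 325.47], [7.0, 0.39, 357.54], [8.0, 0.39, 354.53], [9.0, 0.49, 328.25], [10.0, 0.44, 344.78], [11.0, 0.39, 389.28], [12.0, 0.47, 341.06], [13.0, 0.5, 335.38], [14.0, 0.35, 250.04], [15.0, 0.56, 136.38], [16.0, 0.61, 116.01], [17.0, 0.34, 103.96], [18.0, 0.27, 18.86], [19.0, 0.11, 12.75], [20.0, -0.16, 13.02], [21.0, -0.04, 11.08]]
slot along 23.53193980821588 perp -0.35033256530250867
scene [207.1 160.1] [0.636 0.772] [-0.772  0.636]
[[0.0, -0.14, 131.06], [1.0, -0.09, 178.67], [2.0, -0.14, 190.23], [3.0, -0.2, 222.52], [4.0, -0.25, 256.68], [5.0, -0.21, 231.66], [6.0, -0.13, 221.79], [7.0, -0.03, 204.5], [8.0, -0.03, 211.93], [9.0, -0.09, 230.88], [10.0, -0.12, 226.93], [11.0, -0.17, 234.64], [12.0, -0.19, 260.46], [13.0, -0.14, 237.85], [14.0, -0.03, 228.24], [15.0, -0.01, 217.54], [16.0, -0.03, 222.13], [17.0, -0.11, 245.49], [18.0, -0.11, 236.32], [19.0, -0.16, 229.52], [20.0, -0.13, 220.09], [21.0, -0.05, 191.62], [22.0, 0.05, 210.09], [23.0, 0.0, 217.66], [24.0, -0.06, 207.77], [25.0, -0.05, 167.36], [26.0, -0.06, 58.3], [27.0, 0.29, 10.41], [28.0, -0.43, 7.87], [29.0, 0.31, 10.91], [30.0, 0.43, 20.1], [31.0, -0.59, 8.78]]
slot along 35.36374919948293 perp -0.23388694886849493
```

```bash
python3 -c "
from h import *
r=R.from_quat(bot.get_obs()['tool_rot'])
l=np.array([-np.sin(PSI),np.cos(PSI),0])*.0024
print(r.inv().apply(l)/.05, r.inv().apply(D*.04)/.05,'up-slope dir',r.inv().apply(np.cross(l/.0024,D)))"
```

```text
[ 2.72455866e-02 -3.95180067e-02 -7.18513093e-05] [ 9.62873433e-04 -7.90700972e-04  7.99999030e-01] up-slope dir [-8.23292287e-01 -5.67617500e-01  4.29888723e-04]
```

>>> drive_tool(rows=[{"dx":0.027,"dy":-0.04,"dz":0.1,"wx":0,"wy":0,"wz":0,"hand":8},{"dx":0.027,"dy":-0.04,"dz":0.3,"wx":0,"wy":0,"wz":0,"hand":8},{"dx":0.027,"dy":-0.04,"dz":0.4,"wx":0,"wy":0,"wz":0,"hand":8},{"dx":0.027,"dy":-0.04,"dz":0.4,"wx":0,"wy":0,"wz":0,"hand":8},{"dx":0.027,"dy":-0.04,"dz":0.4,"wx":0,"wy":0,"wz":0,"hand":8}])

```text
clock: 6.7
eef_pos: [0.4677, -0.1109, 0.2205]
tool_rot: [0.727, 0.595, 0.341, -0.029]
ft_force: [1.0, -0.3, -0.2]
grip_width: 0.0133
grasp_force: 58.8
```

```bash
python3 -c "
from pin import *
st()
T=bot.camera('top');T=T[:,:,::-1];cv2.imwrite('pics/t3.png',T)
Sc=bot.camera('scene')[:,:,::-1];cv2.imwrite('pics/s3.png',Sc)
a,u,v,o=pin('top',T,cv2.imread('pics/top0.png'));print(a,u,v,o.round(2).tolist())
for m in(np.array([287.76,215.55]),cams['top'].proj(SLOT)[0]): print((m-a)@u,(m-a)@v)
a=T[195:235,270:310];b=Sc[150:225,170:260]
cv2.imwrite('pics/g3.png',np.hstack([cv2.resize(a,(400,400),interpolation=3),cv2.resize(b,(390,400),interpolation=3)]))
"
```

```text
{'clock': 6.7, 'joint_pos': [-0.6714, 0.0869, -0.3702, 1.0055, 0.691, 1.138], 'eef_pos': [0.4677, -0.1109, 0.2205], 'tool_rot': [0.7274, 0.595, 0.3408, -0.0287], 'ft_force': [1.0371, -0.2639, -0.2255], 'grip_width': 0.0133, 'grasp_force': 58.8461}
[300.40282823 229.49837838] [-0.70485326 -0.70935314] [ 0.70935314 -0.70485326] [[0.0, 0.2, 275.8], [1.0, 0.51, 267.5], [2.0, 0.2, 356.12], [3.0, 0.35, 291.6], [4.0, 0.47, 290.47], [5.0, 0.36, 284.02], [6.0, 0.39, 280.12], [7.0, 0.49, 312.0], [8.0, 0.4, 285.98], [9.0, 0.33, 225.73], [10.0, 0.45, 108.05], [11.0, 0.49, 99.47], [12.0, 0.35, 101.8], [13.0, 0.42, 100.64], [14.0, 0.48, 95.49], [15.0, 0.38, 105.44], [16.0, 0.38, 109.57], [17.0, 0.19, 29.13], [18.0, -0.7, 10.66], [19.0, -1.75, 12.66], [20.0, -0.85, 10.14]]
18.805664737323447 0.8633300997865536
18.802753587339367 0.8536538197035188
```

View pics/g3.png

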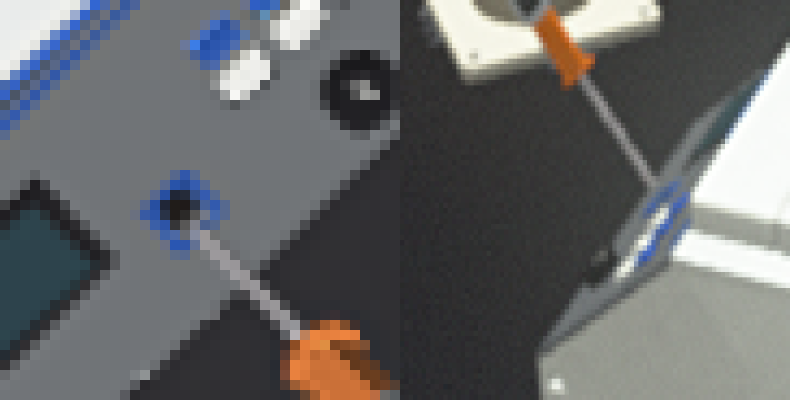

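>>> drive_tool(rows=[{"dx":-0.014,"dy":0.02,"dz":0.0,"wx":0,"wy":0,"wz":0,"hand":8},{"dx":-0.014,"dy":0.02,"dz":0.1,"wx":0,"wy":0,"wz":0,"hand":8},{"dx":-0.014,"dy":0.02,"dz":0.2,"wx":0,"wy":0,"wz":0,"hand":8},{"dx":-0.014,"dy":0.02,"dz":0.3,"wx":0,"wy":0,"wz":0,"hand":8},{"dx":-0.014,"dy":0.02,"dz":0.4,"wx":0,"wy":0,"wz":0,"hand":8},{"dx":-0.014,"dy":0.02,"dz":0.4,"wx":0,"wy":0,"wz":0,"hand":8}])

```text
clock: 7.4
eef_pos: [0.4774, -0.1023, 0.2043]
tool_rot: [0.727, 0.595, 0.341, -0.029]
ft_force: [-0.1, -0.1, -1.3]
grip_width: 0.0133
grasp_force: 58.8
```

```bash
python3 -c "
from pin import *
st()
o=bot.get_obs();p=np.array(o['eef_pos']);r=R.from_quat(o['tool_rot']);e=p+r.apply([0,0,TIP])-SLOT;print('depth',e@D,'y',e@[-np.sin(PSI),np.cos(PSI),0],'f along',np.array(o['ft_force'])@D)
T=bot.camera('top');T=T[:,:,::-1];cv2.imwrite('pics/t4.png',T)
a,u,v,o=pin('top',T,cv2.imread('pics/top0.png'));print(o.round(2).tolist())
for m in(np.array([287.76,215.55]),): print((m-a)@u,(m-a)@v)
"
```

```text
{'clock': 7.4, 'joint_pos': [-0.6402, 0.1035, -0.3982, 0.9368, 0.6873, 1.1778], 'eef_pos': [0.4774, -0.1023, 0.2043], 'tool_rot': [0.7275, 0.5949, 0.3406, -0.0293], 'ft_force': [-0.14, -0.1133, -1.3103], 'grip_width': 0.0133, 'grasp_force': 58.8475}
depth 0.011428168782991016 y 0.002667340129763147 f along 0.888439858908028
[[0.0, 0.17, 274.67], [1.0, 0.29, 252.1], [2.0, 0.57, 268.28], [3.0, 0.45, 256.28], [4.0, 0.5, 254.06], [5.0, 0.47, 132.31], [6.0, 0.38, 85.38], [7.0, 0.36, 85.76], [8.0, 0.49, 108.09], [9.0, 0.43, 89.86], [10.0, 0.35, 80.82], [11.0, 0.48, 119.1], [12.0, 0.44, 93.86], [13.0, 0.5, 177.51], [14.0, 0.54, 302.02], [15.0, 0.53, 380.91], [16.0, 0.29, 152.64], [17.0, 0.07, 15.75], [18.0, 0.05, 12.02], [19.0, -0.03, 11.69]]
14.067187408165166 0.75173884035169
```

>>> drive_tool(rows=[{"dx":-0.008,"dy":0.012,"dz":0.1,"wx":0,"wy":0,"wz":0,"hand":8},{"dx":-0.008,"dy":0.012,"dz":0.2,"wx":0,"wy":0,"wz":0,"hand":8},{"dx":-0.008,"dy":0.012,"dz":0.3,"wx":0,"wy":0,"wz":0,"hand":8},{"dx":-0.008,"dy":0.012,"dz":0.32,"wx":0,"wy":0,"wz":0,"hand":8},{"dx":-0.008,"dy":0.012,"dz":0.32,"wx":0,"wy":0,"wz":0,"hand":8}])

```text
clock: 7.95
eef_pos: [0.4855, -0.0961, 0.1926]
tool_rot: [0.727, 0.595, 0.341, -0.029]
ft_force: [0.7, 0.8, -0.9]
grip_width: 0.0138
grasp_force: 58.9
```

```bash
cat > d.py <<'E'
from h import *
st()
o=bot.get_obs();p=np.array(o['eef_pos']);r=R.from_quat(o['tool_rot']);e=p+r.apply([0,0,TIP])-SLOT;Y=np.array([-np.sin(PSI),np.cos(PSI),0]);print('depth',e@D,'y',e@Y,'up',e@np.cross(D,Y),'f along',np.array(o['ft_force'])@D,'lat',np.array(o['ft_force'])@Y)
E
python3 d.py
```

```text
{'clock': 7.95, 'joint_pos': [-0.6166, 0.1171, -0.4175, 0.8836, 0.684, 1.2086], 'eef_pos': [0.4855, -0.0961, 0.1926], 'tool_rot': [0.7275, 0.5948, 0.3408, -0.0289], 'ft_force': [0.7315, 0.8383, -0.879], 'grip_width': 0.0138, 'grasp_force': 58.8506}
depth 0.026893226478337785 y 0.001446421934696131 up -0.000760485150467536 f along 1.3859466621629286 lat 0.09368996433186783
```

Inside the shaft with no lateral load. Push down to ~8 mm past the tab.

>>> drive_tool(rows=[{"dx":0,"dy":0,"dz":0.06,"wx":0,"wy":0,"wz":0,"hand":8},{"dx":0,"dy":0,"dz":0.12,"wx":0,"wy":0,"wz":0,"hand":8},{"dx":0,"dy":0,"dz":0.17,"wx":0,"wy":0,"wz":0,"hand":8},{"dx":0,"dy":0,"dz":0.21,"wx":0,"wy":0,"wz":0,"hand":8},{"dx":0,"dy":0,"dz":0.23,"wx":0,"wy":0,"wz":0,"hand":8},{"dx":0,"dy":0,"dz":0.23,"wx":0,"wy":0,"wz":0,"hand":8}])

```text
clock: 8.55
eef_pos: [0.4911, -0.0914, 0.1842]
tool_rot: [0.727, 0.595, 0.341, -0.028]
ft_force: [-3.0, -2.9, 4.7]
grip_width: 0.0137
grasp_force: 59.6
```

```bash
cat >> d.py <<'E'
def lid():
    b=cv2.imread('pics/scene0.png').astype(int); i=bot.camera('scene')[:,:,::-1]; cv2.imwrite('pics/sl.png',i); d=np.abs(i.astype(int)-b).sum(2)>60; print('lid diff', d[120:260,270:400].sum())
lid()
E
python3 d.py
```

```text
{'clock': 8.55, 'joint_pos': [-0.5995, 0.1267, -0.4317, 0.8446, 0.6812, 1.2308], 'eef_pos': [0.4911, -0.0914, 0.1842], 'tool_rot': [0.7274, 0.5948, 0.3409, -0.0282], 'ft_force': [-2.9595, -2.8911, 4.6515], 'grip_width': 0.0137, 'grasp_force': 59.5562}
depth 0.037970904402703134 y 0.0008040365832942802 up -0.0004840251212720678 f along -6.222621104310459 lat -0.019495710644848785
lid diff 2293
```

>>> drive_tool(rows=[{"dx":0,"dy":0,"dz":0.02,"wx":0,"wy":0,"wz":0,"hand":8},{"dx":0,"dy":0,"dz":0.02,"wx":0,"wy":0,"wz":0,"hand":8},{"dx":0,"dy":0,"dz":-0.1,"wx":0,"wy":0,"wz":0,"hand":8},{"dx":0,"dy":0,"dz":-0.3,"wx":0,"wy":0,"wz":0,"hand":8},{"dx":0,"dy":0,"dz":-0.6,"wx":0,"wy":0,"wz":0,"hand":8},{"dx":0,"dy":0,"dz":-0.9,"wx":0,"wy":0,"wz":0,"hand":8},{"dx":0,"dy":0,"dz":-1.2,"wx":0,"wy":0,"wz":0,"hand":8},{"dx":0,"dy":0,"dz":-1.5,"wx":0,"wy":0,"wz":0,"hand":8},{"dx":0,"dy":0,"dz":-1.5,"wx":0,"wy":0,"wz":0,"hand":8}])

```text
clock: 9.5
eef_pos: [0.4563, -0.1255, 0.2423]
tool_rot: [0.728, 0.595, 0.341, -0.028]
ft_force: [0.7, 0.4, -1.5]
grip_width: 0.0134
grasp_force: 58.9
```

```bash
python3 d.py; python3 -c "
from h import *
a=bot.camera('top');b=cv2.imread('pics/sl.png')
cv2.imwrite('pics/tl.png',a[:,:,::-1])
cv2.imwrite('pics/g4.png',np.hstack([cv2.resize(a[70:270,150:400,::-1],(390,312)),cv2.resize(b[60:310,90:400],(390,312))]))
delta([.4906,-.3555,.25],down(-.2))
"
```

```text
{'clock': 9.5, 'joint_pos': [-0.7165, 0.0751, -0.3218, 1.1007, 0.6952, 1.0816], 'eef_pos': [0.4563, -0.1255, 0.2423], 'tool_rot': [0.7277, 0.5945, 0.341, -0.0279], 'ft_force': [0.6904, 0.3794, -1.5488], 'grip_width': 0.0134, 'grasp_force': 58.8741}
depth -0.03781197344249567 y 0.00040509208908576927 up -0.00043165095316592336 f along 1.6749678617229646 lat -0.20741556575559728
lid diff 3226
d [-3.768  2.022 -1.887] w [ 4.521e+00 -6.599e+00 -6.000e-03]
```

View pics/g4.png

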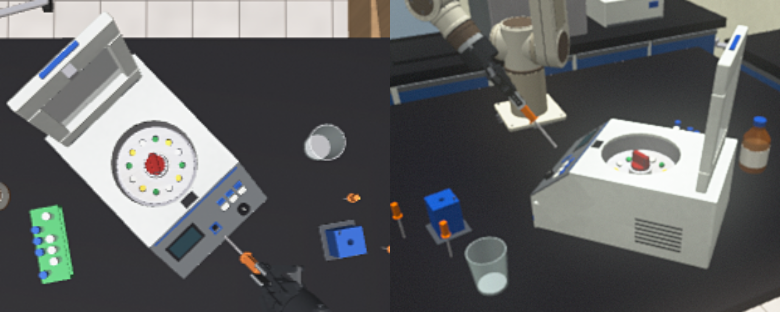

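>>> drive_tool(rows=[{"dx":-0.3,"dy":0.2,"dz":-0.6,"wx":0.5,"wy":-0.7,"wz":0,"hand":8},{"dx":-0.8,"dy":0.5,"dz":-1.0,"wx":1.4,"wy":-2.0,"wz":0,"hand":8},{"dx":-1.5,"dy":0.9,"dz":-1.3,"wx":2.3,"wy":-3.3,"wz":0,"hand":8},{"dx":-2.3,"dy":1.3,"dz":-1.5,"wx":3.2,"wy":-4.6,"wz":0,"hand":8},{"dx":-3.1,"dy":1.7,"dz":-1.7,"wx":4.0,"wy":-5.9,"wz":0,"hand":8},{"dx":-3.768,"dy":2.022,"dz":-1.887,"wx":4.521,"wy":-6.599,"wz":0,"hand":8},{"dx":-3.768,"dy":2.022,"dz":-1.887,"wx":4.521,"wy":-6.599,"wz":0,"hand":8},{"dx":-3.768,"dy":2.022,"dz":-1.887,"wx":4.521,"wy":-6.599,"wz":0,"hand":8},{"dx":-3.768,"dy":2.022,"dz":-1.887,"wx":4.521,"wy":-6.599,"wz":0,"hand":8}])

```text
clock: 10.5
eef_pos: [0.4904, -0.3546, 0.2502]
tool_rot: [0.774, 0.633, 0.0, -0.0]
ft_force: [-0.5, -0.7, -0.6]
grip_width: 0.0132
grasp_force: 58.9
```

```bash
python3 -c "
from pin import *
st(); delta([.4906,-.3555,.25],down(-.2))
t=cv2.imread('pics/tl.png');g=t[215:236,360:390].max(2);print(t[219:232,368:381,0])
w=np.clip(110.-t[221:230,370:380,0],0,None);yy,xx=np.mgrid[221:230,370:380];c=((w*xx).sum()/w.sum(),(w*yy).sum()/w.sum());print(c,cams['top'].plane(c,[0,0,1],[0,0,.09]), cams['top'].proj([.4906,-.3555,.09]))
h=cv2.cvtColor(t,cv2.COLOR_BGR2HSV)
m=((h[...,0]<6)|(h[...,0]>172))&(h[...,1]>120)&(h[...,2]>60);m[:,:220]=0;m[:,280:]=0;m[:140]=0;m[210:]=0
y,x=np.nonzero(m);print('nut',x.mean(),y.mean(),len(x),cv2.minAreaRect(np.c_[x,y].astype(np.float32)));print(h[166:184,240:260,2]*m[166:184,240:260])
for n in('scene','top'):
  bot.camera(n);print([(round(d['score'],2),np.round(d['extent']).tolist()) for d in bot.look_for(n,'nut_grip')])
Sc=bot.camera('scene')[:,:,::-1];cv2.imwrite('pics/s5.png',Sc)
T=bot.camera('top')[:,:,::-1];cv2.imwrite('pics/t5.png',T)
a,u,v,o=pin('scene',Sc,cv2.imread('pics/sl.png'));print(a,u,v,o.round(2).tolist())
"
```

```text
{'clock': 10.5, 'joint_pos': [-0.6266, 0.4492, 0.3949, 1.5172, 0.0009, 1.1441], 'eef_pos': [0.4904, -0.3546, 0.2502], 'tool_rot': [0.7741, 0.633, 0.0003, -0.0005], 'ft_force': [-0.499, -0.7323, -0.569], 'grip_width': 0.0132, 'grasp_force': 58.9478}
d [-0.016  0.008  0.004] w [-0.004 -0.013  0.001]
[[166 223 219 218 218 218 218 218 218 218 218 218 219]
 [196 221 218 218 218 218 218 218 218 218 218 218 219]
 [221 219 218 218 218 219 219 219 218 218 218 218 218]
 [218 218 218 219 220 221 221 221 220 219 218 218 218]
 [218 218 218 220 219 187 145 177 213 220 219 218 218]
 [218 218 218 218 194 111 102 112 163 218 219 218 218]
 [218 218 219 219 191  81  90 105 158 218 219 218 218]
 [218 218 218 220 210  95  69  95 171 222 219 218 218]
 [219 218 218 219 220 206 192 203 224 220 218 218 218]
 [219 218 218 218 219 220 222 221 219 218 218 218 218]
 [219 218 218 218 218 218 219 218 218 218 218 218 218]
 [220 218 218 218 218 218 218 218 218 218 218 218 218]
 [221 219 218 218 218 218 218 218 218 219 219 219 220]]
(np.float64(373.81954887218046), np.float64(225.47368421052633)) [ 0.48933291 -0.3553
[... 1848 characters left out ...]
224 ] [-0.9718224   0.23571429] [[0.0, -0.22, 186.34], [1.0, -0.06, 165.89], [2.0, -0.04, 178.42], [3.0, -0.07, 159.3], [4.0, -0.14, 159.78], [5.0, -0.1, 185.63], [6.0, -0.11, 174.83], [7.0, -0.11, 160.98], [8.0, -0.01, 160.0], [9.0, -0.01, 181.56], [10.0, -0.03, 182.69], [11.0, -0.08, 163.34], [12.0, -0.06, 152.76], [13.0, -0.07, 173.31], [14.0, -0.09, 172.77], [15.0, -0.11, 149.89], [16.0, -0.09, 143.84], [17.0, -0.07, 168.57], [18.0, -0.14, 167.56], [19.0, -0.16, 157.78], [20.0, -0.05, 142.53], [21.0, -0.12, 151.12], [22.0, -0.08, 170.48], [23.0, -0.02, 176.98], [24.0, -0.08, 99.89], [25.0, -1.29, 17.72], [26.0, -1.28, 13.66], [27.0, -0.06, 11.61], [28.0, 0.17, 9.63], [29.0, -0.14, 8.45]]
```

>>> drive_tool(rows=[{"dx":-0.016,"dy":0,"dz":0.4,"wx":0,"wy":0,"wz":0,"hand":8},{"dx":-0.016,"dy":0,"dz":0.9,"wx":0,"wy":0,"wz":0,"hand":8},{"dx":-0.016,"dy":0,"dz":1.05,"wx":0,"wy":0,"wz":0,"hand":8},{"dx":-0.016,"dy":0,"dz":1.15,"wx":0,"wy":0,"wz":0,"hand":8},{"dx":-0.016,"dy":0,"dz":1.3,"wx":0,"wy":0,"wz":0,"hand":8},{"dx":-0.016,"dy":0,"dz":1.3,"wx":0,"wy":0,"wz":0,"hand":8},{"dx":-0.016,"dy":0,"dz":1.3,"wx":0,"wy":0,"wz":0,"hand":8}])

```text
clock: 11.5
eef_pos: [0.4909, -0.3567, 0.1864]
tool_rot: [0.774, 0.633, 0.0, 0.001]
ft_force: [-0.1, -0.5, -1.2]
grip_width: 0.0137
grasp_force: 58.9
```

```bash
python3 -c "
from h import *
st(); delta([.4906,-.3555,.1150],down(-.2))"
```

```text
{'clock': 11.5, 'joint_pos': [-0.6283, 0.4659, 0.2567, 1.3599, -0.0, 1.1428], 'eef_pos': [0.4909, -0.3567, 0.1864], 'tool_rot': [0.7743, 0.6328, 0.0002, 0.0008], 'ft_force': [-0.0541, -0.4722, -1.1825], 'grip_width': 0.0137, 'grasp_force': 58.9369}
d [ 0.023 -0.014  1.427] w [ 0.018  0.008 -0.004]
```

>>> drive_tool(rows=[{"dx":0.01,"dy":-0.015,"dz":0.3,"wx":0,"wy":0,"wz":0,"hand":8},{"dx":0.015,"dy":-0.02,"dz":0.7,"wx":0,"wy":0,"wz":0,"hand":8},{"dx":0.015,"dy":-0.02,"dz":1.1,"wx":0,"wy":0,"wz":0,"hand":8},{"dx":0.015,"dy":-0.02,"dz":1.3,"wx":0,"wy":0,"wz":0,"hand":8},{"dx":0.015,"dy":-0.02,"dz":1.38,"wx":0,"wy":0,"wz":0,"hand":8},{"dx":0.015,"dy":-0.02,"dz":1.4,"wx":0,"wy":0,"wz":0,"hand":8},{"dx":0.015,"dy":-0.02,"dz":1.41,"wx":0,"wy":0,"wz":0,"hand":8}])

```text
clock: 12.2
eef_pos: [0.4905, -0.3561, 0.1162]
tool_rot: [0.774, 0.633, 0.0, 0.001]
ft_force: [0.5, -0.7, -1.1]
grip_width: 0.0135
grasp_force: 58.9
```

```bash
python3 -c "
from h import *
st(); delta([.4906,-.3555,.1150],down(-.2))"
```

```text
{'clock': 12.2, 'joint_pos': [-0.628, 0.5026, 0.1297, 1.1953, -0.0, 1.1432], 'eef_pos': [0.4905, -0.3561, 0.1162], 'tool_rot': [0.7743, 0.6328, 0.0003, 0.0012], 'ft_force': [0.547, -0.6699, -1.0698], 'grip_width': 0.0135, 'grasp_force': 58.9397}
d [ 0.012 -0.     0.025] w [ 0.026  0.012 -0.004]
```

>>> drive_tool(rows=[{"dx":0,"dy":0,"dz":0.02,"wx":0,"wy":0,"wz":0,"hand":8},{"dx":0,"dy":0,"dz":0.035,"wx":0,"wy":0,"wz":0,"hand":8},{"dx":0,"dy":0,"dz":0.035,"wx":0,"wy":0,"wz":0,"hand":8},{"dx":0,"dy":0,"dz":0.035,"wx":0,"wy":0,"wz":0,"hand":22},{"dx":0,"dy":0,"dz":0.035,"wx":0,"wy":0,"wz":0,"hand":40},{"dx":0,"dy":0,"dz":0.035,"wx":0,"wy":0,"wz":0,"hand":45},{"dx":0,"dy":0,"dz":-0.2,"wx":0,"wy":0,"wz":0,"hand":45},{"dx":0,"dy":0,"dz":-0.8,"wx":0,"wy":0,"wz":0,"hand":45},{"dx":0,"dy":0,"dz":-1.7,"wx":0,"wy":0,"wz":0,"hand":45},{"dx":0,"dy":0,"dz":-2.7,"wx":0,"wy":0,"wz":0,"hand":45},{"dx":0,"dy":0,"dz":-3.4,"wx":0,"wy":0,"wz":0,"hand":45},{"dx":0,"dy":0,"dz":-3.4,"wx":0,"wy":0,"wz":0,"hand":45}])

```text
clock: 13.4
eef_pos: [0.492, -0.3571, 0.2932]
tool_rot: [0.774, 0.633, 0.002, 0.007]
ft_force: [0.2, -0.3, 1.3]
grip_width: 0.0451
grasp_force: 0.0
```

```bash
cat > n.py <<'E'
from h import *
st()
Sc=bot.camera('scene')[:,:,::-1];cv2.imwrite('pics/s6.png',Sc);T=bot.camera('top')[:,:,::-1];cv2.imwrite('pics/t6.png',T)
# rod compare with first picture
b=cv2.imread('pics/scene0.png');d=np.abs(Sc.astype(int)-b).sum(2)[195:260,115:155];print('holder diff scene',(d>60).sum())
t=cv2.imread('pics/tl.png')
def red(i):
    h=cv2.cvtColor(np.ascontiguousarray(i),cv2.COLOR_BGR2HSV); return ((h[...,0]<6)|(h[...,0]>172))&(h[...,1]>120)&(h[...,2]>60)
m=red(Sc);m[:,:270]=0;m[:,310:]=0;m[:165]=0;m[210:]=0
y,x=np.nonzero(m);print('scene nut',x.mean(),y.mean(),len(x),x.min(),x.max(),y.min(),y.max())
# expected axis from centrifuge pose
C=[.6536,.0647]
for z in(.161,.174,.187): print(z,cams['top'].proj([*C,z]).round(1),cams['scene'].proj([*C,z]).round(1))
cv2.imwrite('pics/g5.png',np.hstack([cv2.resize(t[155:195,228:268],(400,400),interpolation=3),cv2.resize(Sc[165:205,268:308],(400,400),interpolation=3)]))
E
python3 n.py
```

```text
{'clock': 13.4, 'joint_pos': [-0.6279, 0.4431, 0.4954, 1.6089, -0.0, 1.1432], 'eef_pos': [0.492, -0.3571, 0.2932], 'tool_rot': [0.7743, 0.6328, 0.0018, 0.0068], 'ft_force': [0.1517, -0.2691, 1.3478], 'grip_width': 0.0451, 'grasp_force': 0.0}
holder diff scene 10
scene nut 287.14925373134326 188.52238805970148 67 282 294 181 195
0.161 [[248.9 174.9]] [[288.5 190.7]]
0.174 [[248.7 174.6]] [[288.6 186.8]]
0.187 [[248.4 174.2]] [[288.7 182.9]]
```

View pics/g5.png

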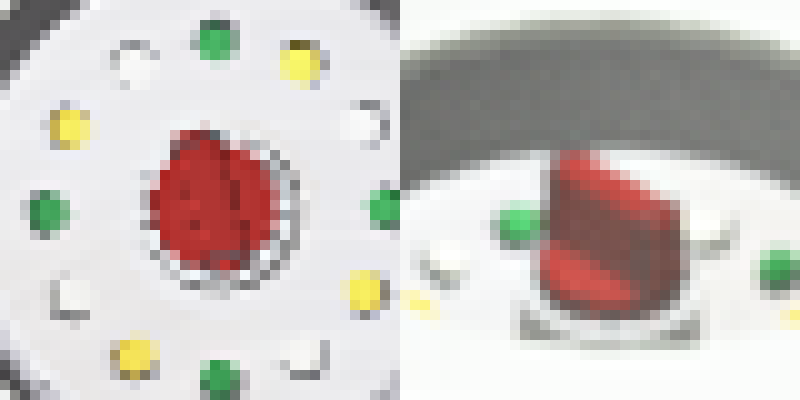

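```bash
cat > nf.py <<'E'
from h import *
from scipy.optimize import minimize
import sys
def nutfit(T,Sc,rise=0,use=("top","scene")):
    W={}
    for n,i,(x0,x1,y0,y1) in(("top",T,(235,265,160,190)),("scene",Sc,(272,304,170,205))):
        i=i.astype(float); o=np.clip((i[...,2]-np.maximum(i[...,0],i[...,1]))/np.maximum(i[...,2],50)/.6,0,1); w=np.zeros_like(o); w[y0:y1,x0:x1]=o[y0:y1,x0:x1]; W[n]=w
    P=[box(-.023,.023,-.007,.007,.161+rise,.187+rise),cyl(.021,.153+rise,.161+rise)]
    def cost(p):
        c=0
        for n in use:
            k=p[:2] if n=="top" else p[:2]+[p[3],p[4]] if len(p)>3 else p[:2]
            m=cv2.resize(sil(cams[n],[put(q,k[0],k[1],p[2]) for q in P],0).astype(np.float32),(512,384),interpolation=cv2.INTER_AREA); c+=((m-W[n])**2).sum()/W[n].sum()
        return c
    res=[]
    for a in np.radians(np.arange(0,180,15)):
        x0=np.array([.6536,.0647,a]+([0,0] if len(use)>1 else [])); s=[.004,.004,.15,.004,.004][:len(x0)]
        r=minimize(cost,x0,method='Nelder-Mead',options=dict(initial_simplex=np.vstack([x0,x0+np.diag(s)]),xatol=1e-4,maxiter=400)); res.append((r.fun,r.x))
    res.sort(key=lambda t:t[0]); return res[:3]
if __name__=="__main__":
    T=cv2.imread('pics/tl.png');Sc=cv2.imread('pics/s6.png')
    for u in(("top","scene"),("scene",),("top",)):
        for f,x in nutfit(T,Sc,0,u): print(u,round(f,4),x.round(4),'deg',np.degrees(x[2]).round(1))
    a,b=[cams['scene'].plane(q,[0,0,1],[0,0,.187]) for q in((285.5,180.5),(295.7,185.3))];print(b-a,np.degrees(np.arctan2(*(a-b)[1::-1])))
E
python3 nf.py
```

```text
('top', 'scene') 0.496 [ 6.5330e-01  6.4700e-02  3.0552e+00 -4.9000e-03  2.5000e-03] deg 175.1
('top', 'scene') 0.4964 [ 6.5350e-01  6.5600e-02  3.0589e+00 -5.9000e-03  2.1000e-03] deg 175.3
('top', 'scene') 0.4984 [ 0.6534  0.065  -0.0868 -0.0049  0.0023] deg -5.0
('scene',) 0.3918 [0.6484 0.0673 3.0593] deg 175.3
('scene',) 0.3942 [ 0.6487  0.0672 -0.1075] deg -6.2
('scene',) 0.3951 [ 0.6486  0.0674 -0.0978] deg -5.6
('top',) 0.0656 [0.653  0.0646 0.3747] deg 21.5
('top',) 0.0672 [0.6531 0.0646 3.5181] deg 201.6
('top',) 0.069 [0.6529 0.0644 0.4145] deg 23.7
[0.03442477 0.01328796 0.        ] -158.89340772544037
```

```bash
python3 -c "
from h import *
delta([.653,.0646,.27],down(np.radians(109.5)))"
```

```text
d [8.89  1.515 0.33 ] w [ 4.0000e-03  5.7000e-02 -2.4195e+01]
```

>>> drive_tool(rows=[{"dx":0.8,"dy":0.2,"dz":0.0,"wx":0,"wy":0,"wz":-1.7,"hand":45},{"dx":1.6,"dy":0.3,"dz":0.0,"wx":0,"wy":0,"wz":-3.4,"hand":45},{"dx":2.4,"dy":0.4,"dz":0.0,"wx":0,"wy":0,"wz":-5.1,"hand":45},{"dx":3.2,"dy":0.5,"dz":0.0,"wx":0,"wy":0,"wz":-6.8,"hand":45},{"dx":4.0,"dy":0.7,"dz":0.0,"wx":0,"wy":0,"wz":-8.5,"hand":45},{"dx":4.8,"dy":0.8,"dz":0.0,"wx":0,"wy":0,"wz":-10.2,"hand":45},{"dx":5.6,"dy":0.9,"dz":0.0,"wx":0,"wy":0,"wz":-11.9,"hand":45},{"dx":6.4,"dy":1.1,"dz":0.1,"wx":0,"wy":0,"wz":-13.6,"hand":45},{"dx":7.2,"dy":1.2,"dz":0.1,"wx":0,"wy":0,"wz":-15.3,"hand":45},{"dx":7.8,"dy":1.3,"dz":0.2,"wx":0,"wy":0,"wz":-17.0,"hand":45},{"dx":8.4,"dy":1.4,"dz":0.2,"wx":0,"wy":0,"wz":-18.7,"hand":45},{"dx":8.7,"dy":1.5,"dz":0.3,"wx":0,"wy":0,"wz":-20.4,"hand":45},{"dx":8.89,"dy":1.515,"dz":0.33,"wx":0,"wy":0,"wz":-22.0,"hand":45},{"dx":8.89,"dy":1.515,"dz":0.33,"wx":0,"wy":0,"wz":-23.5,"hand":45},{"dx":8.89,"dy":1.515,"dz":0.33,"wx":0.0,"wy":0.05,"wz":-24.2,"hand":45},{"dx":8.89,"dy":1.515,"dz":0.33,"wx":0,"wy":0.05,"wz":-24.2,"hand":45},{"dx":8.89,"dy":1.515,"dz":0.33,"wx":0,"wy":0.05,"wz":-24.2,"hand":45}])

```text
clock: 15.2
eef_pos: [0.6518, 0.0649, 0.2671]
tool_rot: [-0.169, 0.986, 0.001, -0.002]
ft_force: [-0.1, -0.4, 0.4]
grip_width: 0.0448
grasp_force: 0.0
```

```bash
python3 -c "
from h import *
st();delta([.653,.0646,.176],down(np.radians(109.5)))
T=bot.camera('top')[:,:,::-1];Sc=bot.camera('scene')[:,:,::-1]
cv2.imwrite('pics/t7.png',T);cv2.imwrite('pics/s7.png',Sc)
cv2.imwrite('pics/g6.png',np.hstack([cv2.resize(T[110:250,180:330],(390,364)),cv2.resize(Sc[70:210,210:360],(390,364))]))"
```

```text
{'clock': 15.2, 'joint_pos': [0.0982, 0.572, 0.6364, 1.6401, 0.0021, -0.2411], 'eef_pos': [0.6518, 0.0649, 0.2671], 'tool_rot': [-0.1688, 0.9856, 0.0012, -0.0024], 'ft_force': [-0.1117, -0.4048, 0.4262], 'grip_width': 0.0448, 'grasp_force': 0.0}
d [-0.028 -0.019  1.821] w [ 0.037 -0.049 -0.012]
```

View pics/g6.png

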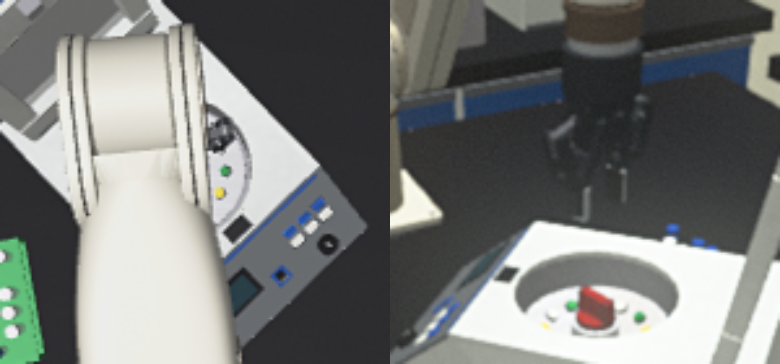

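>>> drive_tool(rows=[{"dx":-0.028,"dy":-0.019,"dz":0.6,"wx":0.04,"wy":-0.05,"wz":0,"hand":45},{"dx":-0.028,"dy":-0.019,"dz":1.2,"wx":0.04,"wy":-0.05,"wz":0,"hand":45},{"dx":-0.028,"dy":-0.019,"dz":1.6,"wx":0.04,"wy":-0.05,"wz":0,"hand":40},{"dx":-0.028,"dy":-0.019,"dz":1.76,"wx":0.04,"wy":-0.05,"wz":0,"hand":34},{"dx":-0.028,"dy":-0.019,"dz":1.82,"wx":0.04,"wy":-0.05,"wz":0,"hand":30},{"dx":-0.028,"dy":-0.019,"dz":1.82,"wx":0.04,"wy":-0.05,"wz":0,"hand":28},{"dx":-0.028,"dy":-0.019,"dz":1.82,"wx":0.04,"wy":-0.05,"wz":0,"hand":28}])

```text
clock: 16.0
eef_pos: [0.6548, 0.0648, 0.1792]
tool_rot: [-0.169, 0.986, -0.0, 0.003]
ft_force: [-0.6, 0.1, -0.1]
grip_width: 0.0278
grasp_force: 0.0
```

```bash
python3 -c "
from h import *
st();delta([.653,.0646,.176],down(np.radians(109.5)));print(bot.get_obs()['ft_torque'])
T=bot.camera('top')[:,:,::-1];Sc=bot.camera('scene')[:,:,::-1]
cv2.imwrite('pics/g7.png',np.hstack([cv2.resize(T[150:200,220:270],(390,390),interpolation=3),cv2.resize(Sc[155:205,260:310],(390,390),interpolation=3)]))"
```

```text
{'clock': 16.0, 'joint_pos': [0.0987, 0.5739, 0.4147, 1.4057, -0.0002, -0.2418], 'eef_pos': [0.6548, 0.0648, 0.1792], 'tool_rot': [-0.1694, 0.9855, -0.0003, 0.0029], 'ft_force': [-0.6231, 0.0713, -0.1222], 'grip_width': 0.0278, 'grasp_force': 0.0}
d [0.036 0.009 0.064] w [-0.018  0.064  0.002]
[ 0.01118386  0.03744101 -0.01485415]
```

View pics/g7.png

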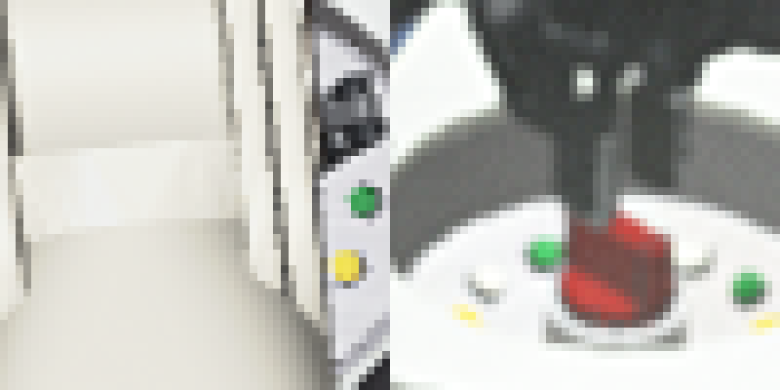

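>>> drive_tool(rows=[{"dx":0.03,"dy":0.01,"dz":0.05,"wx":0,"wy":0,"wz":0,"hand":26},{"dx":0.03,"dy":0.01,"dz":0.05,"wx":0,"wy":0,"wz":0,"hand":22},{"dx":0.03,"dy":0.01,"dz":0.05,"wx":0,"wy":0,"wz":0,"hand":19},{"dx":0.03,"dy":0.01,"dz":0.05,"wx":0,"wy":0,"wz":0,"hand":17},{"dx":0.03,"dy":0.01,"dz":0.05,"wx":0,"wy":0,"wz":0,"hand":15},{"dx":0.03,"dy":0.01,"dz":0.05,"wx":0,"wy":0,"wz":0,"hand":13},{"dx":0.03,"dy":0.01,"dz":0.05,"wx":0,"wy":0,"wz":0,"hand":8},{"dx":0.03,"dy":0.01,"dz":0.05,"wx":0,"wy":0,"wz":0,"hand":6}])

```text
clock: 16.9
eef_pos: [0.6524, 0.0647, 0.1751]
tool_rot: [-0.17, 0.986, -0.0, 0.002]
ft_force: [-0.4, 0.3, -0.3]
grip_width: 0.0059
grasp_force: 0.0
```

```bash
cat > k.py <<'E'
from h import *
st();o=bot.get_obs();y=R.from_quat(o['tool_rot']).apply([0,1,0]);print('yaz',np.degrees(np.arctan2(y[1],y[0])),'torque',np.round(o['ft_torque'],3),'tau6',o['tau'][5])
E
python3 k.py
```

```text
{'clock': 16.9, 'joint_pos': [0.0989, 0.5724, 0.4015, 1.3968, -0.0002, -0.2417], 'eef_pos': [0.6524, 0.0647, 0.1751], 'tool_rot': [-0.1695, 0.9855, -0.0002, 0.0015], 'ft_force': [-0.4197, 0.261, -0.2817], 'grip_width': 0.0059, 'grasp_force': 0.0}
yaz 109.51933810053956 torque [-0.006  0.024 -0.043] tau6 -1.5143598375289002e-06
```

```bash
python3 -c "
from h import *
c=np.array([.653,.0646,0]);b=np.array([np.cos(.375),np.sin(.375),0]);n=np.array([-b[1],b[0],0])
pr=lambda P:cams['scene'].proj(P).round(1).tolist()
print('bar top corners',pr([c+s*.023*b+t*.007*n+[0,0,.187] for s in(-1,1) for t in(-1,1)]))
print('bar foot corners',pr([c+s*.023*b+t*.007*n+[0,0,.161] for s in(-1,1) for t in(-1,1)]))
print('foot circle', pr([c+[0,-.021,.153],c+[0,.021,.153],c+[.021,0,.153]]))
T=np.array([.6548,.0648,.1792]);y=np.array([np.cos(1.911),np.sin(1.911),0])
print('tips near/far @g7',pr([T-y*.014-[0,0,.011],T+y*.014-[0,0,.011],T-[0,0,.011]]))
print('bar horizontals', pr([c+[0,0,z] for z in(.153,.161,.174,.187)]))
Sc=bot.camera('scene')[:,:,::-1];cv2.imwrite('pics/s8.png',Sc)
h=cv2.cvtColor(np.ascontiguousarray(Sc),cv2.COLOR_BGR2HSV);m=((h[...,0]<8)|(h[...,0]>170))&(h[...,1]>70)
h0=cv2.cvtColor(cv2.imread('pics/s6.png'),cv2.COLOR_BGR2HSV);m0=((h0[...,0]<8)|(h0[...,0]>170))&(h0[...,1]>70)
for y in range(177,200): print(y,''.join('#' if v else '.' for v in m0[y,278:302]),''.join('#' if v else '.' for v in m[y,278:302]),''.join('D' if v<60 else '.' for v in Sc[y,278:302].max(1)))
"
```

```text
bar top corners [[280.6, 180.8], [283.9, 178.9], [293.4, 186.8], [296.7, 184.7]]
bar foot corners [[280.5, 188.7], [283.8, 186.7], [293.1, 194.8], [296.4, 192.7]]
foot circle [[281.7, 194.9], [294.9, 191.2], [291.9, 196.8]]
tips near/far @g7 [[285.4, 190.8], [292.2, 186.8], [288.8, 188.8]]
bar horizontals [[288.3, 193.0], [288.4, 190.7], [288.5, 186.7], [288.6, 182.8]]
177 ........................ ........................ ........................
178 ........................ ........................ ........................
179 ........................ ........................ ........................
180 ......###............... ........................ ........................
181 ......####.............. ......#................. ........................
182 .....#######............ .....####............... ........................
183 .....#########.......... .....#########.......... ........................
184 ......#########......... ......#########......... ........................
185 .....############....... .....############....... ........................
186 .....########
[... 388 characters left out ...]
#######..###...... ....#########..###...... ........................
192 ....#########..###...... ....##########.###...... ........................
193 ....##########.##....... ....#############....... ........................
194 .....#########.#........ .....#########.#........ ........................
195 ........######.......... ........######.......... ........................
196 ........................ ........................ ........................
197 ........................ ........................ ........................
198 ........................ ........................ ........................
199 ........................ ........................ ........................
```

```bash
python3 -c "
from h import *
print(bot.tip_extent)
a=cv2.imread('pics/s6.png').astype(int);b=cv2.imread('pics/s8.png').astype(int)
d=np.abs(a-b).sum(2)
for y in range(166,190): print(y,' '.join('%3d'%v for v in d[y,278:304]))
"; grep -n . /dev/null; python3 -c "
from h import *
a=cv2.imread('pics/t3.png');s=cv2.imread('pics/s3.png')
# rod-in-hand: unfold colours along tool axis in scene picture s3 (eef then)
p=np.array([.4677,-.1109,.2205]);r=R.from_quat([.7274,.595,.3408,-.0287])
for k in np.arange(-.06,.05,.004):
    q=cams['scene'].proj(p+r.apply([0,0,k]))[0]; print(round(k,3),q.round(1),cv2.getRectSubPix(s,(1,1),tuple(map(float,q)))[0,0])
"
```

```text
0.011
166 578 549 540 521 516 500 497 426 264 259 458 480 473 485 490 510 525 548 412  83  14   4   5   2   1   1
167 477 430 362 334 314 286 293 269 222 217 259 270 271 285 301 318 337 381 286  72   8   6   7   3   3   3
168 247 237 221 215 228 220 207 203 197 200 216 204 216 224 220 208 219 227 108   9   4  10   4  12   8   1
169 146 170 170 182 161 173 160 172 169 156 154 158 160 165 121  46  64  81  49   6   8  10   0   5   3   4
170  24  58 101 138 145 153 132 139 149 148 145 144 148 152 108  62  89  26  10   1  10   4   4  13   5   4
171   1  11  33  69 107 142 145 149 149 149 158 143 142 152 158 102  96  73   2   2   3   6  11   4   9   4
172   4   5   4   8  43  87 147 157 151 160 142  93  76 106 157 125  92  64   4   3  13   8   5   3   5   6
173  13  12  11   3  13  72 135 139 137 159 122  39  36  98 168  93  64  57   6   4   3   3  11  14   2   8
174   5   5   7   2  27  76 145 128 136 148 124  39  40 104 159  81  62  53   4   7   2   8   6  14   7   8
175   1  14   6   2  20  82 139 135 132 146 116  44  30 106 152 100  71  54   5   4  14   6   3   1   8   8
176   4   5   
[... 1725 characters left out ...]
[198.5 148.4] [58 60 58]
-0.028 [199.4 149.5] [57 58 57]
-0.024 [200.3 150.5] [62 65 60]
-0.02 [201.2 151.6] [120 120 117]
-0.016 [202.1 152.7] [103 120 145]
-0.012 [202.9 153.8] [ 39  88 160]
-0.008 [203.8 154.8] [ 27  87 161]
-0.004 [204.7 155.9] [ 29  87 159]
0.0 [205.6 157. ] [ 32  87 159]
0.004 [206.5 158. ] [ 31  86 158]
0.008 [207.4 159.1] [ 32  87 159]
0.012 [208.2 160.2] [ 32  89 158]
0.016 [209.1 161.2] [ 35  88 158]
0.02 [210.  162.3] [ 34  87 159]
0.024 [210.9 163.4] [ 64 101 161]
0.028 [211.7 164.4] [111 117 130]
0.032 [212.6 165.5] [122 122 122]
0.036 [213.5 166.5] [125 125 126]
0.04 [214.3 167.6] [130 131 133]
0.044 [215.2 168.6] [133 135 137]
0.048 [216.1 169.7] [141 142 143]
```

>>> drive_tool(rows=[{"dx":0,"dy":0,"dz":-0.1,"wx":0,"wy":0,"wz":0,"hand":30},{"dx":0,"dy":0,"dz":-0.1,"wx":0,"wy":0,"wz":0,"hand":30},{"dx":0,"dy":0,"dz":-0.05,"wx":0,"wy":0,"wz":0,"hand":30},{"dx":0,"dy":0,"dz":0.1,"wx":0,"wy":0,"wz":0,"hand":30},{"dx":0,"dy":0,"dz":0.2,"wx":0,"wy":0,"wz":0,"hand":30},{"dx":0,"dy":0,"dz":0.28,"wx":0,"wy":0,"wz":0,"hand":30},{"dx":0,"dy":0,"dz":0.34,"wx":0,"wy":0,"wz":0,"hand":30},{"dx":0,"dy":0,"dz":0.36,"wx":0,"wy":0,"wz":0,"hand":30},{"dx":0,"dy":0,"dz":0.36,"wx":0,"wy":0,"wz":0,"hand":30}])

```text
clock: 17.85
eef_pos: [0.6523, 0.0647, 0.1569]
tool_rot: [-0.17, 0.986, -0.0, 0.001]
ft_force: [0.3, -0.1, -0.0]
grip_width: 0.0299
grasp_force: 0.0
```

```bash
python3 k.py; python3 -c "
from h import *
Sc=bot.camera('scene')[:,:,::-1];cv2.imwrite('pics/s9.png',Sc);a=cv2.imread('pics/s6.png').astype(int)
d=np.abs(a-Sc).sum(2)
for y in range(174,198): print(y,' '.join('%3d'%v for v in d[y,274:308]))
"
```

```text
{'clock': 17.85, 'joint_pos': [0.099, 0.5794, 0.3663, 1.3548, -0.0002, -0.2417], 'eef_pos': [0.6523, 0.0647, 0.1569], 'tool_rot': [-0.1695, 0.9855, -0.0002, 0.0014], 'ft_force': [0.254, -0.0973, -0.0431], 'grip_width': 0.0299, 'grasp_force': 0.0}
yaz 109.5204438145644 torque [-0.03   0.011 -0.029] tau6 6.162867975945119e-06
174 149 138 121 121 123 132 141 134 122 103 118 131 158 149 101  67 121 157 154 140 142  94  21  62  60   2   4  21   6  13  18   2  13   5
175 123 154 124 111 124 150 150 139 133 126 143 132 137 157 102  68 113 158 155 160 167 152  94  69  64   8   3   5  10   4   9   3   5  10
176  72 126 148 130 125 141 139 140 144 137 135 133 152 142  76  49 111 157 153 145 152 148  88  72  55   7   5  13   7  15  17   7  12   9
177  20  61 117 134 143 145 142 146 133 148 140 138 150 142  69  31 120 163 147 165 145 144  94  63  50   5   1   4  12  14   2   4   8  10
178   7  16  39  75  96 132 130 134 130 135 127 157 133 116  43  32 109 150 131 141 144 136  71  61  44   8  17   7  17   4   4  15   7   8
179  10   2   2   8  36  78 118 147 146 138 137 116  67  95  70  54 196 21
[... 1885 characters left out ...]

193   2   4   1   1   0   0   3   6   4  26  15  23   4   7  18   5   8   4  15  14  11  10   3   2   0   4   1   1   5   2   3   9   9   4
194   1   0   2   1   1   1   3   3   3   0   6  13   8  13  12   4  12  20  11  11  17   3   7   2   1   0   2   2   2   4   5  10   3   2
195   0   2   2   1   2   4   3   1   3   5  10   4   4  14   7   3   9  12  12   8  10   7   8   4   1   3   0   3   3   0   4   3   1   3
196   1   1   2   2   1   7   6   4   5  10   6   2   3  11   6   2   2   3   2   7   3   1   6   1   0   4   1   1   3   0   2   3   2   5
197   1   2   1   2   0   1   4   6   3  15   4   2   3   2   4   3   9   2   3   3   7   4   6   3   1   2   2   3   5   2   1   5   1   1
```

>>> drive_tool(rows=[{"dx":0,"dy":0,"dz":0.03,"wx":0,"wy":0,"wz":0,"hand":24},{"dx":0,"dy":0,"dz":0.03,"wx":0,"wy":0,"wz":0,"hand":20},{"dx":0,"dy":0,"dz":0.03,"wx":0,"wy":0,"wz":0,"hand":17},{"dx":0,"dy":0,"dz":0.03,"wx":0,"wy":0,"wz":0,"hand":15},{"dx":0,"dy":0,"dz":0.03,"wx":0,"wy":0,"wz":0,"hand":13},{"dx":0,"dy":0,"dz":0.03,"wx":0,"wy":0,"wz":0,"hand":8},{"dx":0,"dy":0,"dz":0.03,"wx":0,"wy":0,"wz":0,"hand":5}])

```text
clock: 18.6
eef_pos: [0.6523, 0.0652, 0.156]
tool_rot: [-0.169, 0.986, 0.0, 0.002]
ft_force: [-2.3, 1.8, 2.1]
grip_width: 0.0127
grasp_force: 58.2
```

```bash
python3 k.py
```

```text
{'clock': 18.6, 'joint_pos': [0.0992, 0.5794, 0.3638, 1.3519, 0.0007, -0.2411], 'eef_pos': [0.6523, 0.0652, 0.156], 'tool_rot': [-0.1694, 0.9856, 0.0003, 0.0017], 'ft_force': [-2.3172, 1.808, 2.0532], 'grip_width': 0.0127, 'grasp_force': 58.1799}
yaz 109.50113537684814 torque [ 0.591  0.379 -0.578] tau6 -0.533066913485527
```

>>> drive_tool(rows=[{"dx":0,"dy":0,"dz":0.0,"wx":0,"wy":0,"wz":0.5,"hand":5},{"dx":0,"dy":0,"dz":0.0,"wx":0,"wy":0,"wz":1.2,"hand":5},{"dx":0,"dy":0,"dz":-0.002,"wx":0,"wy":0,"wz":2,"hand":5},{"dx":0,"dy":0,"dz":-0.004,"wx":0,"wy":0,"wz":3,"hand":5},{"dx":0,"dy":0,"dz":-0.006,"wx":0,"wy":0,"wz":4,"hand":5},{"dx":0,"dy":0,"dz":-0.008,"wx":0,"wy":0,"wz":5,"hand":5},{"dx":0,"dy":0,"dz":-0.01,"wx":0,"wy":0,"wz":6,"hand":5},{"dx":0,"dy":0,"dz":-0.01,"wx":0,"wy":0,"wz":6,"hand":5}])

```text
clock: 19.4
eef_pos: [0.6523, 0.065, 0.1563]
tool_rot: [0.091, 0.996, 0.0, 0.002]
ft_force: [-2.1, 2.3, 2.4]
grip_width: 0.0126
grasp_force: 58.1
```

```bash
python3 k.py
```

```text
{'clock': 19.4, 'joint_pos': [0.0994, 0.5793, 0.3646, 1.353, 0.0001, 0.2808], 'eef_pos': [0.6523, 0.065, 0.1563], 'tool_rot': [0.0906, 0.9959, 0.0003, 0.0015], 'ft_force': [-2.1263, 2.3152, 2.3912], 'grip_width': 0.0126, 'grasp_force': 58.0993}
yaz 79.60203764914745 torque [0.467 0.414 0.081] tau6 0.38690418004989624
```

>>> drive_tool(rows=[{"dx":0,"dy":0,"dz":0.0,"wx":0,"wy":0,"wz":1,"hand":5},{"dx":0,"dy":0,"dz":-0.004,"wx":0,"wy":0,"wz":2.3,"hand":5},{"dx":0,"dy":0,"dz":-0.007,"wx":0,"wy":0,"wz":3.7,"hand":5},{"dx":0,"dy":0,"dz":-0.009,"wx":0,"wy":0,"wz":5.1,"hand":5},{"dx":0,"dy":0,"dz":-0.011,"wx":0,"wy":0,"wz":6.5,"hand":5},{"dx":0,"dy":0,"dz":-0.014,"wx":0,"wy":0,"wz":7.9,"hand":5},{"dx":0,"dy":0,"dz":-0.016,"wx":0,"wy":0,"wz":9.3,"hand":5},{"dx":0,"dy":0,"dz":-0.019,"wx":0,"wy":0,"wz":10.7,"hand":5},{"dx":0,"dy":0,"dz":-0.021,"wx":0,"wy":0,"wz":12.1,"hand":5},{"dx":0,"dy":0,"dz":-0.024,"wx":0,"wy":0,"wz":13.5,"hand":5},{"dx":0,"dy":0,"dz":-0.026,"wx":0,"wy":0,"wz":14.9,"hand":5},{"dx":0,"dy":0,"dz":-0.028,"wx":0,"wy":0,"wz":16.3,"hand":5},{"dx":0,"dy":0,"dz":-0.031,"wx":0,"wy":0,"wz":17.7,"hand":5},{"dx":0,"dy":0,"dz":-0.034,"wx":0,"wy":0,"wz":19.1,"hand":5},{"dx":0,"dy":0,"dz":-0.036,"wx":0,"wy":0,"wz":20.5,"hand":5},{"dx":0,"dy":0,"dz":-0.038,"wx":0,"wy":0,"wz":21.9,"hand":5},{"dx":0,"dy":0,"dz":-0.041,"wx":0,"wy":0,"wz":23,"hand":5},{"dx":0,"dy":0,"dz":-0.041,"wx":0,"wy":0,"wz":23,"hand":5}])

```text
clock: 21.2
eef_pos: [0.6516, 0.0646, 0.1583]
tool_rot: [0.888, 0.459, 0.001, 0.001]
ft_force: [-4.4, 0.9, 4.6]
grip_width: 0.0124
grasp_force: 59.6
```

```bash
python3 k.py
```

```text
{'clock': 21.2, 'joint_pos': [0.099, 0.5783, 0.368, 1.3588, -0.0006, 2.2867], 'eef_pos': [0.6516, 0.0646, 0.1583], 'tool_rot': [0.8884, 0.4591, 0.0007, 0.0006], 'ft_force': [-4.3513, 0.9139, 4.6475], 'grip_width': 0.0124, 'grasp_force': 59.6246}
yaz -35.34617329105135 torque [ 0.218  0.944 -0.008] tau6 0.4014782700687647
```

>>> drive_tool(rows=[{"dx":0,"dy":0,"dz":-0.002,"wx":0,"wy":0,"wz":1,"hand":5},{"dx":0,"dy":0,"dz":-0.003,"wx":0,"wy":0,"wz":1.8,"hand":5},{"dx":0,"dy":0,"dz":-0.004,"wx":0,"wy":0,"wz":2.4,"hand":5},{"dx":0,"dy":0,"dz":-0.005,"wx":0,"wy":0,"wz":2.7,"hand":5},{"dx":0,"dy":0,"dz":-0.005,"wx":0,"wy":0,"wz":2.7,"hand":5}])

```text
clock: 21.7
eef_pos: [0.6516, 0.0647, 0.1585]
tool_rot: [0.936, 0.352, 0.001, 0.0]
ft_force: [-4.5, 0.9, 4.3]
grip_width: 0.0125
grasp_force: 59.7
```

```bash
python3 k.py
```

```text
{'clock': 21.7, 'joint_pos': [0.099, 0.5782, 0.3684, 1.3593, -0.0002, 2.5222], 'eef_pos': [0.6516, 0.0647, 0.1585], 'tool_rot': [0.9362, 0.3515, 0.0008, 0.0003], 'ft_force': [-4.5485, 0.889, 4.265], 'grip_width': 0.0125, 'grasp_force': 59.7476}
yaz -48.83636319345788 torque [0.274 1.279 0.152] tau6 0.2443828247487545
```

>>> drive_tool(rows=[{"dx":0,"dy":0,"dz":-0.001,"wx":0,"wy":0,"wz":0.4,"hand":5},{"dx":0,"dy":0,"dz":-0.002,"wx":0,"wy":0,"wz":0.8,"hand":5},{"dx":0,"dy":0,"dz":-0.002,"wx":0,"wy":0,"wz":0.8,"hand":5}])

```text
clock: 22.0
eef_pos: [0.6516, 0.0647, 0.1586]
tool_rot: [0.947, 0.32, 0.001, 0.0]
ft_force: [-5.0, 0.9, 3.8]
grip_width: 0.012
grasp_force: 61.6
```

```bash
python3 k.py
```

```text
{'clock': 22.0, 'joint_pos': [0.0993, 0.5782, 0.3686, 1.3595, -0.0005, 2.5899], 'eef_pos': [0.6516, 0.0647, 0.1586], 'tool_rot': [0.9475, 0.3198, 0.0008, 0.0004], 'ft_force': [-5.0354, 0.8778, 3.8299], 'grip_width': 0.012, 'grasp_force': 61.5563}
yaz -52.70347596116607 torque [0.141 1.2   0.989] tau6 1.1539332568645477
```

>>> drive_tool(rows=[{"dx":0,"dy":0,"dz":0,"wx":0,"wy":0,"wz":0.1,"hand":5},{"dx":0,"dy":0,"dz":0,"wx":0,"wy":0,"wz":0.1,"hand":5},{"dx":0,"dy":0,"dz":0,"wx":0,"wy":0,"wz":0.0,"hand":20},{"dx":0,"dy":0,"dz":0,"wx":0,"wy":0,"wz":0,"hand":34},{"dx":0,"dy":0,"dz":0,"wx":0,"wy":0,"wz":0,"hand":36},{"dx":0,"dy":0,"dz":-0.3,"wx":0,"wy":0,"wz":0,"hand":36},{"dx":0,"dy":0,"dz":-0.8,"wx":0,"wy":0,"wz":0,"hand":36},{"dx":0,"dy":0,"dz":-1.6,"wx":0,"wy":0,"wz":0,"hand":36},{"dx":0,"dy":0,"dz":-2.4,"wx":0,"wy":0,"wz":0,"hand":36},{"dx":0,"dy":0,"dz":-2.8,"wx":0,"wy":0,"wz":0,"hand":36}])

```text
clock: 23.0
eef_pos: [0.6534, 0.0644, 0.3029]
tool_rot: [0.948, 0.317, 0.005, 0.001]
ft_force: [0.3, -0.6, -0.1]
grip_width: 0.0362
grasp_force: 0.0
```

```bash
python3 k.py; python3 -c "
from h import *
delta([.44,-.25,.30],down(np.radians(-53)))"
```

```text
{'clock': 23.0, 'joint_pos': [0.0986, 0.5719, 0.7286, 1.7175, -0.0006, 2.5941], 'eef_pos': [0.6534, 0.0644, 0.3029], 'tool_rot': [0.9483, 0.3174, 0.0048, 0.0014], 'ft_force': [0.3137, -0.6287, -0.0622], 'grip_width': 0.0362, 'grasp_force': 0.0}
yaz -52.98410136369649 torque [ 0.034 -0.038 -0.   ] tau6 -4.901507509202929e-05
d [-7.194  2.451  0.013] w [ 0.066 -0.095  0.003]
```

>>> drive_tool(rows=[{"dx":-0.7,"dy":0.25,"dz":0,"wx":0,"wy":0,"wz":0,"hand":36},{"dx":-1.5,"dy":0.5,"dz":0,"wx":0,"wy":0,"wz":0,"hand":36},{"dx":-2.4,"dy":0.8,"dz":0,"wx":0,"wy":0,"wz":0,"hand":36},{"dx":-3.3,"dy":1.1,"dz":0,"wx":0,"wy":0,"wz":0,"hand":36},{"dx":-4.2,"dy":1.4,"dz":0,"wx":0,"wy":0,"wz":0,"hand":36},{"dx":-5.1,"dy":1.7,"dz":0,"wx":0,"wy":0,"wz":0,"hand":36},{"dx":-6,"dy":2,"dz":0,"wx":0,"wy":0,"wz":0,"hand":36},{"dx":-6.8,"dy":2.3,"dz":0,"wx":0,"wy":0,"wz":0,"hand":36},{"dx":-7.2,"dy":2.45,"dz":0,"wx":0,"wy":0,"wz":0,"hand":36},{"dx":-7.2,"dy":2.45,"dz":0,"wx":0,"wy":0,"wz":0,"hand":36},{"dx":-7.2,"dy":2.45,"dz":0,"wx":0,"wy":0,"wz":0,"hand":36}])

```text
clock: 24.1
eef_pos: [0.4384, -0.2504, 0.2979]
tool_rot: [0.948, 0.317, 0.002, 0.001]
ft_force: [0.2, 0.0, 0.2]
grip_width: 0.0361
grasp_force: 0.0
```

```bash
python3 -c "
from nf import *
T=bot.camera('top')[:,:,::-1];Sc=bot.camera('scene')[:,:,::-1];cv2.imwrite('pics/tz.png',T);cv2.imwrite('pics/sz.png',Sc)
for f,x in nutfit(T,Sc,.0027,('top',)): print(round(f,4),x.round(4),'deg',np.degrees(x[2]).round(1))
o=bot.get_obs();print(o['eef_pos'],o['clock'])
cv2.imwrite('pics/fin.png',np.vstack([np.hstack([cv2.resize(T[90:270,100:440],(400,212)),cv2.resize(Sc[60:310,60:420],(400,212))]),np.hstack([cv2.resize(T[155:195,228:268],(400,380),interpolation=3),cv2.resize(Sc[165:205,268:308],(400,380),interpolation=3)])]))
for n,i,i0 in(('top',T,'pics/top0.png'),('scene',Sc,'pics/scene0.png')):
  pass
"
```

```text
0.0485 [0.6532 0.065  0.6592] deg 37.8
0.0491 [0.6534 0.065  0.6715] deg 38.5
0.0492 [0.6536 0.065  0.6643] deg 38.1
[ 0.43893208 -0.24932345  0.29777865] 24.2
```

View pics/fin.png

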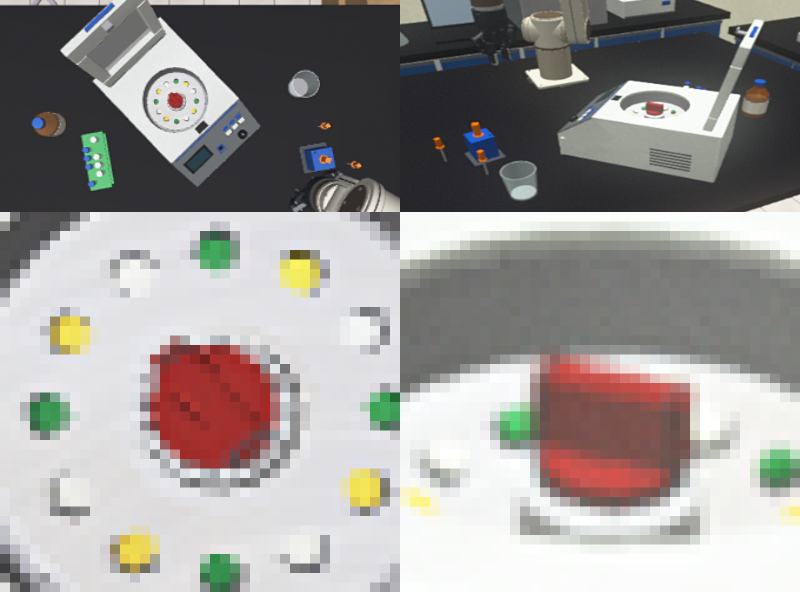

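The last picture shows the lid standing open and the rod upright in its holder (top view about 322,158). The nut bar is at about 38°, which matches the stop torque, and the rack, beaker and bottle are where they were.

```bash
python3 -c "
from h import *
print(bot.job_done())"
```

```text
the job is handed in; nothing more can be done
None
```

The job is handed in at about 24 s: the lid stands open, the red nut is turned clockwise until torque rose sharply at its stop, the rod is back upright in its holder, and the rack, beaker and bottle look undisturbed; one flaw is that closing on the nut slightly misaligned briefly put about 0.6 N m (roughly 0.05 rad) of anticlockwise strain on it before I turned it clockwise.

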